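# Run the waiting slides through the reader

### The arm

A 6-joint arm with a two-finger parallel gripper is mounted at the origin on the work surface. World frame = base frame: x ahead of the robot, y to its left, z up, the work surface at z = 0. Lengths are in m, angles in rad, forces in N, time in s.
With the tool pointing down it reaches from about 0.35 to 0.85 m from the base axis. Payload 8.1 kg.
Tool frame: the origin (TCP) lies midway between the tips of the shut fingers; the grasp point (between the pads) lies r.hold_point_z behind it (r.hold_point_z is the distance from the TCP to the grasp point, in m); z points along the fingers, y is the line along which they close (so a half turn about z gives the same grasp; the last joint's range is limited). The gripper opens to 93 mm and grips with 3 to 60 N. Pads are 15 mm wide; open, the fingers measure 128 mm over their backs; the gripper's body (75 mm by 188 mm) begins 65 mm behind the grasp point.
Start: joints at [1.193, 0.13, 1.488, -0, 1.523, -0.085], TCP at [0.173, 0.574, 0.186] pointing down, gripper open.
Joint ranges: [-2.96, 2.96], [-0.89, 2.26], [0.02, 2.5], [-1.34, 4.48], [0, 2.73], [-2.66, 2.66]. Speed limits (rad/s): [2.39, 2.39, 2.79, 3.14, 3.14, 3.14].

### API

Orientations are given as [roll, pitch, yaw] about the fixed x, y, z axes, in that order (R = Rz(yaw) Ry(pitch) Rx(roll)).
In Python, from bench import r, read_camera, camera_info gives the robot as it stands.
- The arm moves only by the tool send_rows, never from a script. Its argument "increments" is a list of rows, each a list of 7 numbers: the turn, a rotation vector about the tool's x, y, z in rad, then the shift along the tool's x, y, z in cm, then the opening, from 0 (shut) to 1 (fully open). A call has 1 to 8 rows; each row shifts and turns the commanded pose from where the row before left it, along the tool's axes as they then stand; what a row does not reach is not made up. A row lasts 1/12 s, in which the tool goes at most 41.7 mm and 7.16 degrees, less where a joint would pass 70% of its speed; a pose out of reach is approached as far as the arm can. A call is refused whole if a number of a shift passes 4.17 or a number of a turn 0.125, either way. A call with a gripper value outside its range is refused whole. The fingers move at their own pace and stop on an object; "squeeze" is the grip in N (left out, the last holds). Time passes only in rows, so rows that do not move let the fingers close. It gives the time, the measured TCP pose, the force and the opening at its end, in the units of the state.
- r.sense(): the state, without advancing time (a new reading comes with each control period).
- read_camera(name): name is "scene" or "side" or "wrist"; returns the picture (480x640x3 uint8, blue, green, red); there is no depth.
- camera_info(name): a dict with "fov_y" (degrees; the focal length in pixels is half the picture's height over the tangent of half this angle, whatever the lens; pixels are square), "cx", "cy" (the principal point, pixels), "pose" (4x4, takes a point from camera to world coordinates). Camera axes: x right, y down, z forward; pixel columns grow to the right and rows downward; lengths in m; the calibration is good to about 2 mm. A picture is of the moment at which its call begins: read the wrist's pose just before it. camera_info takes no time and is no camera call; for the wrist camera it gives the pose at the moment of the call.
- r.hand_in(): hands the job in, once; it reports no verdict.
The state is a dict: "clock": time; "joint_pos": joint angles; "qvel": joint speeds; "tau": joint torques, N m; "tcp_pos": TCP position; "ee_rot": TCP orientation; "ft_force": force on the tool from outside, world axes, zero at the start; "ft_torque": the same for the moment, N m; "gripper_width": finger opening in m.
Only numpy, scipy, OpenCV 4.12 (cv2) and the standard library are available. Lean on these libraries where they do the work, as an engineer would, in place of code of your own. Each camera call takes 0.05 s, during which the arm holds its last target. There are 200 camera calls.

### The job

Slide the carrier that is still in the slide reader forward from under the lips, lift it out and lay it flat in the grey tray. Then read the slide carriers waiting on the black pad one at a time, from left to right as the robot sees them: slide each nose first under the lips fully home so that it trips the roller switch, let go of it there for about three seconds while it is read, then slide it out again and lay it flat in the tray with the others before loading the next. Leave the jar, the mouse and the timer where they are.

Things in the scene. Friction and masses are not known exactly. Their poses are not given: they have to be found in the camera images.
- carrier0: aluminium slide carrier, plate 120 x 44 x 6 mm, 0.1 kg; origin: centre of its underside, x towards its nose (corners rounded 12 mm). Grip tab: upright block 24 mm (x) by 12 mm (y), top 34 mm above the underside, centred at x = -42 mm, y = 0; grip it from above across the 12 mm. Already read; fully home in the reader at the start, tab towards the robot
- carrier1: slide carrier exactly like carrier0 (sizes, axes). Waiting place 1 of the pad, counted from the robot's left (1 = largest y), nose away from the robot; None from the start if that place is empty
- carrier2: slide carrier exactly like carrier0 (sizes, axes). Waiting place 2 of the pad, counted from the robot's left (1 = largest y), nose away from the robot; None from the start if that place is empty
- carrier3: slide carrier exactly like carrier0 (sizes, axes). Waiting place 3 of the pad, counted from the robot's left (1 = largest y), nose away from the robot; None from the start if that place is empty
- carrier4: slide carrier exactly like carrier0 (sizes, axes). Waiting place 4 of the pad, counted from the robot's left (1 = largest y), nose away from the robot; None from the start if that place is empty
- reader: bench slide reader, fixed, white, 235 mm long (x -130 to 105 mm), 140 mm wide, flat slippery grey bed 55 mm above the table. Origin under it at table height, x along its channel away from the robot, y left. Channel between two steel rails, 48 mm wide. End stop at x = 80 mm
- lips (a point): middle of the lips' front ends, bed height, at the reader's x = 5 mm; axes as the reader's. From here on away from the robot (left rail 41 mm, right rail 73 mm long) lips overhang the channel: underside 8 mm, top 12 mm above the bed, inner edges 16 mm from the middle, so a carrier there can only slide along x. Nearer the robot the bed is open
- lamp (a point): underside of the round lamp head (30 mm across, 24 mm high) that hangs over the channel 36 mm above the bed, at the reader's x = 36 mm; its post stands at the right
- home (a point): point on the bed (55 mm high) where a carrier's origin lies when it is fully home, nose on the end stop; axes as the reader's. The tab then stands on the robot's side of the lips, its face 15 mm clear of them
- entry (a point): point on the bed where a carrier's origin lies when its nose is 7 mm clear of the lips on the robot's side, 82 mm before home: there it can be set down or lifted. Axes as the reader's
- switch (a joint): roller-lever limit switch left of the channel just past the left rail. Angle of its arm: 0 at rest (roller 12 mm in the channel); grows as a carrier's left edge pushes the roller sideways out of the channel; trips at 0.20 rad; 0.26 to 0.36 with a carrier fully home. Light spring, about 1 N, returns by itself
- roller (a point): top of the switch's 10 mm black roller
- pad: black rubber pad for waiting carriers, fixed, 180 (x) x 260 (y) mm, 6 mm thick, left or right of the reader; origin: centre of its underside, x away from the robot. Four places 62 mm apart along y, two or three occupied
- tray: grey open tray for slides already read, fixed, 190 (x) x 256 (y) mm outside, walls 4 mm thick and 14 mm high, floor 4 mm, on the other side of the reader; origin: centre of its underside, x away from the robot. Takes four carriers side by side along y, 60 mm apart, noses away from the robot
- mouse: black computer mouse 100 x 58 x 30 mm, a bystander
- jar: glass sample jar 72 mm across, 90 mm high, a bystander; origin at its foot
- timer: small white lab timer 62 x 62 x 16 mm, between the robot and the reader, a bystander
Not all that is in view belongs to the job. What is shaped like the carrier3 but red is not meant.

How it is judged:
On the way, in this order (a step that is already met when the one before it is completed fails the run):
1. the carrier that was left in the reader lies flat and released in the tray (x of carrier0 in the frame of tray between -0.075 and 0.075 m and y of carrier0 in the frame of tray between -0.112 and 0.112 m and z of carrier0 in the frame of tray below 0.01 m and angle between carrier0's own z axis and vertical below 0.1 rad and linear speed of carrier0 below 0.02 m/s and contact force between the fingers and carrier0 below 0.05 N), for 0.2 s.
2. carrier1 is fully home in the reader beside the roller, which it has pushed out of the channel (switch tripped), and has been let go, for 2 s (x of carrier1 in the frame of home above -0.005 m and y of carrier1 in the frame of home between -0.006 and 0.006 m and z of carrier1 in the frame of home between -0.004 and 0.004 m and y of roller in the frame of carrier1 above 0.025 m and contact force between the fingers and carrier1 below 0.05 N), for 2 s.
3. carrier1 lies flat and released in the tray (x of carrier1 in the frame of tray between -0.075 and 0.075 m and y of carrier1 in the frame of tray between -0.112 and 0.112 m and z of carrier1 in the frame of tray below 0.01 m and angle between carrier1's own z axis and vertical below 0.1 rad and linear speed of carrier1 below 0.02 m/s and contact force between the fingers and carrier1 below 0.05 N), for 0.2 s.
4. carrier2 is fully home in the reader beside the roller, which it has pushed out of the channel (switch tripped), and has been let go, for 2 s (x of carrier2 in the frame of home above -0.005 m and y of carrier2 in the frame of home between -0.006 and 0.006 m and z of carrier2 in the frame of home between -0.004 and 0.004 m and y of roller in the frame of carrier2 above 0.025 m and contact force between the fingers and carrier2 below 0.05 N), for 2 s.
5. carrier2 lies flat and released in the tray (x of carrier2 in the frame of tray between -0.075 and 0.075 m and y of carrier2 in the frame of tray between -0.112 and 0.112 m and z of carrier2 in the frame of tray below 0.01 m and angle between carrier2's own z axis and vertical below 0.1 rad and linear speed of carrier2 below 0.02 m/s and contact force between the fingers and carrier2 below 0.05 N), for 0.2 s.
6. carrier3 is fully home in the reader beside the roller, which it has pushed out of the channel (switch tripped), and has been let go, for 2 s (x of carrier3 in the frame of home above -0.005 m and y of carrier3 in the frame of home between -0.006 and 0.006 m and z of carrier3 in the frame of home between -0.004 and 0.004 m and y of roller in the frame of carrier3 above 0.025 m and contact force between the fingers and carrier3 below 0.05 N), for 2 s.
7. carrier3 lies flat and released in the tray (x of carrier3 in the frame of tray between -0.075 and 0.075 m and y of carrier3 in the frame of tray between -0.112 and 0.112 m and z of carrier3 in the frame of tray below 0.01 m and angle between carrier3's own z axis and vertical below 0.1 rad and linear speed of carrier3 below 0.02 m/s and contact force between the fingers and carrier3 below 0.05 N), for 0.2 s.
8. carrier4 is fully home in the reader beside the roller, which it has pushed out of the channel (switch tripped), and has been let go, for 2 s (x of carrier4 in the frame of home above -0.005 m and y of carrier4 in the frame of home between -0.006 and 0.006 m and z of carrier4 in the frame of home between -0.004 and 0.004 m and y of roller in the frame of carrier4 above 0.025 m and contact force between the fingers and carrier4 below 0.05 N), for 2 s.
9. carrier4 lies flat and released in the tray (x of carrier4 in the frame of tray between -0.075 and 0.075 m and y of carrier4 in the frame of tray between -0.112 and 0.112 m and z of carrier4 in the frame of tray below 0.01 m and angle between carrier4's own z axis and vertical below 0.1 rad and linear speed of carrier4 below 0.02 m/s and contact force between the fingers and carrier4 below 0.05 N), for 0.2 s.
At the end, for the whole second after the job is handed in: every carrier present lies flat in the tray (its centre within 75 mm of the tray's centre along the tray's x and 112 mm along y, underside under 10 mm above the tray's, tilt under 0.1 rad), released and at rest (all of step 1 and all of step 3 and all of step 5 and all of step 7 and all of step 9); the robot touches nothing.
It fails at once if a bystander (jar, mouse or timer) is shoved more than 30 mm from its place (distance of any of jar, mouse, timer from where it was at the start of the episode above 0.03 m).
Of carrier1, carrier2, carrier3, carrier4 only 2 to 3 are there at a start; the rules pass over those that are not, and their reading is None.
At some moment in a run one of carrier1, carrier2, carrier3, carrier4 may be knocked a few centimetres aside while the robot is not near it.
Once in a run the grip may slacken for a moment while it holds something.
It also fails if it takes over 210 s, if anything falls off the work surface, if the arm or the gripper's body presses on something with over 40 N, if the wrist force passes 120 N, or if a joint passes its speed limit or range.

## Working session

There is one attempt and no reset: what is moved stays moved. The work goes in short steps, Python scripts to look and compute and a tool call to move; the robot and the scene stay as the last step left them, time stands still between calls to the robot, and variables do not carry over. Pictures are saved under pics/ and viewed, on a budget of 14 in all, crops included, one or two more only if the job needs it, and the job is handed in when it is done.

Besides the shell and the picture viewer there is one more tool, called after "Request:" in YAML: its name, and indented under it one key for each argument. send_rows: Moves the arm, as the interface text tells. Its arguments: {"type":"object","properties":{"increments":{"type":"array"},"squeeze":{"type":"number"}},"required":["increments"]}

```bash
ls; mkdir -p pics; python3 - <<'E'
from bench import r, read_camera, camera_info
import cv2,numpy as np
print(r.sense(), r.hold_point_z)
for n in("scene","side","wrist"):
    i=camera_info(n); print(n,i['fov_y'],i['cx'],i['cy'],np.round(i['pose'],3).tolist())
    cv2.imwrite(f"pics/{n}0.png",read_camera(n))
E
```

```text
pics
{'clock': 0.0, 'joint_pos': array([ 1.19261713e+00,  1.31177723e-01,  1.48927062e+00,  8.01181626e-06,
        1.52301237e+00, -8.53690232e-02]), 'qvel': array([ 4.39410397e-04, -2.33130211e-05,  2.97234395e-04, -1.75165010e-03,
       -2.14336494e-03,  4.44735366e-04]), 'tau': array([-8.33876857e-04, -5.59853911e+01, -4.91752446e+01,  7.67600304e-02,
        3.56853276e-02, -2.14168635e-04]), 'tcp_pos': array([0.17290882, 0.57388268, 0.18528238]), 'ee_rot': array([-3.13973208e+00, -1.67253554e-04,  2.84878193e+00]), 'ft_force': array([-0.12993968,  0.17334723,  0.06316621]), 'ft_torque': array([ 0.00821985,  0.03011651, -0.02809292]), 'gripper_width': 0.09299528939100656} 0.0188
scene 52.681979503255924 317.1794719621949 224.68650263057236 [[-0.734, 0.442, -0.516, 1.256], [0.679, 0.473, -0.561, 0.743], [-0.004, -0.762, -0.648, 0.966], [0.0, 0.0, 0.0, 1.0]]
side 42.46871972271198 325.67657818187945 242.14837896244896 [[0.944, -0.201, 0.262, 0.162], [-0.33, -0.599, 0.73, -1.061], [0.01, -0.775, -0.631, 0.988], [0.0, 0.0, 0.0, 1.0]]
wrist 58.74373066075389 320.20105649800087 241.53814977621911 [[0.288, 0.914, 0.287, 0.093], [0.958, -0.274, -0.087, 0.599], [-0.001, 0.3, -0.954, 0.384], [0.0, 0.0, 0.0, 1.0]]
```

View pics/scene0.png

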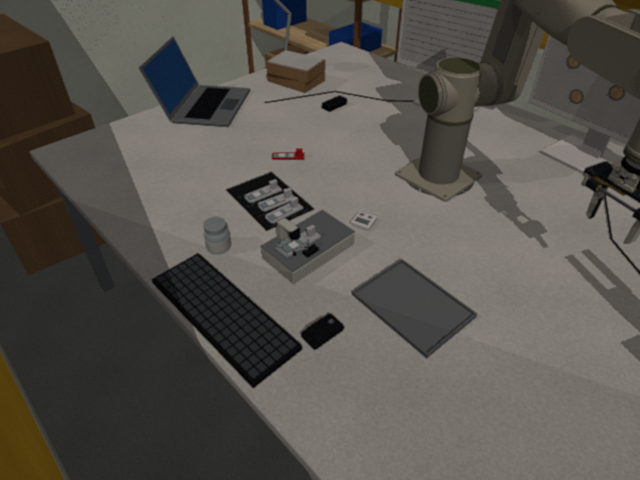

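View pics/side0.png

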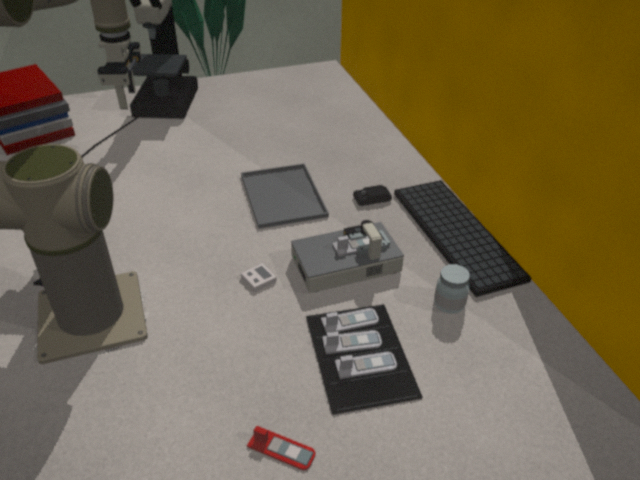

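The scene shows the reader at about (308,243), the tray at (414,306), the pad with three carriers at (270,200), and the red decoy at (288,155). In the side view the tray is at (284,196), the reader bed at (345,250) and the pad at (363,357). The carriers take places 1–3, and place 4 (nearest the side camera) is empty.

```bash
cat > h.py <<'E'
from bench import r, read_camera, camera_info
import cv2, numpy as np
def cast(n,uv,z,info=None):
    i=info or camera_info(n); f=240/np.tan(np.radians(i['fov_y']/2)); T=np.array(i['pose'])
    uv=np.atleast_2d(np.array(uv,float))
    d=np.c_[(uv[:,0]-i['cx'])/f,(uv[:,1]-i['cy'])/f,np.ones(len(uv))]@T[:3,:3].T
    return T[:3,3]+d*((z-T[2,3])/d[:,2])[:,None]
def proj(n,P,info=None):
    i=info or camera_info(n); f=240/np.tan(np.radians(i['fov_y']/2)); T=np.array(i['pose'])
    c=(np.atleast_2d(P)-T[:3,3])@T[:3,:3]
    return c[:,:2]/c[:,2:]*f+[i['cx'],i['cy']]
E
python3 - <<'E'
from h import *
np.set_printoptions(precision=3,suppress=True)
s=lambda p,z:print(cast("side",p,z)[:,:2].tolist())
c=lambda p,z:print(cast("scene",p,z)[:,:2].tolist())
print("tray");s([(241,173),(304,166),(327,215),(262,227)],.014);c([(401,261),(476,315),(428,353),(353,294)],.014)
print("pad");s([(307,315),(388,306),(419,399),(334,409)],.006);c([(227,189),(268,173),(312,208)],.006)
print("reader top");s([(292,238),(390,226),(403,258),(307,275)],.055);c([(321,212),(354,234),(293,266),(262,243)],.055)
print("carr nose/tab top");s([(378,314),(382,337),(396,361)],.012);s([(330,317),(331,337),(345,361)],.040)
print("reader tab");s([(341,239)],.089)
print("timer");s([(259,277)],.016);print("jar");s([(453,270)],.09);print("mouse");s([(372,192)],.03)
E
```

```text
tray
[[0.43933970068730827, 0.4409201223178911], [0.6234962814690046, 0.41967086022027544], [0.6076240633252488, 0.1705965051858449], [0.4319450925509974, 0.1748403314888498]]
[[0.4333502459260403, 0.1928620156978177], [0.4448627261080301, 0.4422155045045721], [0.6215717956173545, 0.42942397642710906], [0.6184725716761428, 0.18619377497609602]]
pad
[[0.4474260302363721, -0.1526146221215693], [0.6276809086883065, -0.18420811071283227], [0.5825870712762939, -0.4343188256487259], [0.42002938358580566, -0.40299335039929274]]
[[0.5868056885950496, -0.4294408518667122], [0.4275391714897867, -0.40990812558314216], [0.4477465335163807, -0.15924784251334545]]
reader top
[[0.4780394951527412, 0.057934232903453564], [0.7217694193563902, 0.026274330499916898], [0.7009556659990657, -0.09508851370093896], [0.47145721246947886, -0.07975272470925654]]
[[0.48228560406705856, -0.08056401293032578], [0.4818699905264985, 0.05580082463323488], [0.691296074820602, 0.034485140760720845], [0.6958656939624426, -0.09241495493133667]]
carr nose/tab top
[[0.5940574158857305, -0.20518240193753456], [0.575677958594359, -0.2699111035096645], [0.5768398832933357, -0.33877808271299314]]
[[0.48184579098971697, -0.20524467174588823], [0.4648681895811284, -0.25904449624747505], [0.4697858070448477, -0.3271479255195745]]
reader tab
[[0.5732157860948468, -0.022518523425349102]]
timer
[[0.3764149838260643, -0.009658043750298662]]
jar
[[0.7677007731158572, -0.203109995142425]]
mouse
[[0.7518872945721027, 0.2106510668922219]]
```

View pics/wrist0.png

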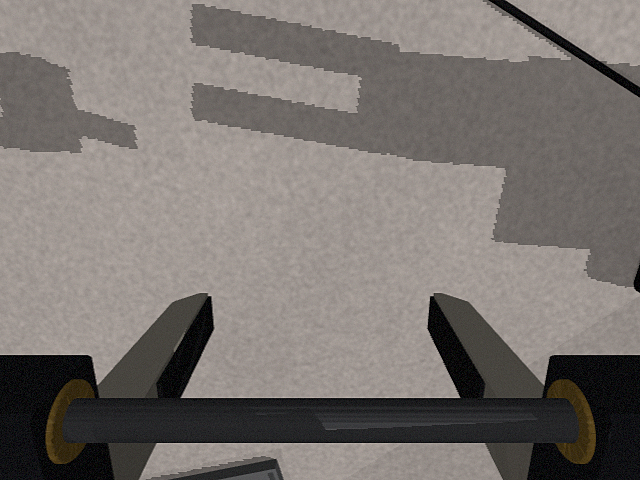

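The wrist view shows only the table and the tray's edge, bottom left at (280,465). I'll move over the reader and pad for a closer look.

Request:
send_rows:
  increments:
    - [0, 0, -0.105, 0, 0, -2, 1]
    - [0, 0, -0.105, 0, 0, -2, 1]
    - [0, 0, 0, -1.6, -2.7, -0.6, 1]
    - [0, 0, 0, -1.6, -2.7, -0.6, 1]
    - [0, 0, 0, -1.6, -2.7, -0.6, 1]
    - [0, 0, 0, -1.6, -2.7, -0.6, 1]
    - [0, 0, 0, -1.6, -2.7, -0.6, 1]
    - [0, 0, 0, -1.6, -2.7, -0.6, 1]

```text
clock: 0.82
tcp_pos: [0.2556, 0.4036, 0.2623]
ee_rot: [-3.141, -0.0, 3.059]
ft_force: [0.4, 0.3, 0.5]
gripper_width: 0.0931
```

Request:
send_rows:
  increments:
    - [0, 0, 0, -1.6, -2.7, -0.6, 1]
    - [0, 0, 0, -1.6, -2.7, -0.6, 1]
    - [0, 0, 0, -1.6, -2.7, -0.6, 1]
    - [0, 0, 0, -1.6, -2.7, -0.6, 1]
    - [0, 0, 0, -1.6, -2.7, -0.6, 1]
    - [0, 0, 0, -1.6, -2.7, -0.6, 1]
    - [0, 0, 0, -1.6, -2.7, -0.6, 1]
    - [0, 0, 0, -1.6, -2.7, -0.6, 1]

```text
clock: 1.48
tcp_pos: [0.3654, 0.1778, 0.3105]
ee_rot: [3.142, 0.0, 3.059]
ft_force: [0.5, 0.2, -0.3]
gripper_width: 0.093
```

Request:
send_rows:
  increments:
    - [0, 0, 0, -1.6, -2.7, -0.6, 1]
    - [0, 0, 0, -1.6, -2.7, -0.6, 1]
    - [0, 0, 0, -1.6, -2.7, -0.6, 1]
    - [0, 0, 0, -1.6, -2.7, -0.6, 1]
    - [0, 0, 0, -1.6, -2.7, -0.6, 1]
    - [0, 0, 0, -1.6, -2.7, -0.6, 1]
    - [0, 0, 0, -1.6, -2.7, -0.6, 1]
    - [0, 0, 0, 0, 0, 0, 1]

```text
clock: 2.15
tcp_pos: [0.4625, -0.0227, 0.3524]
ee_rot: [-3.14, 0.0, 3.055]
ft_force: [1.0, 0.2, -0.2]
gripper_width: 0.0927
```

```bash
python3 - <<'E'
from h import *
print(r.sense()['tcp_pos'],r.sense()['ee_rot'],camera_info("wrist")['pose'][:3,3])
cv2.imwrite("pics/w1.png",read_camera("wrist"))
E
```

```text
[ 0.46253636 -0.02273483  0.35242957] [-3.13988784e+00  3.37207197e-04  3.05465963e+00] [ 0.37897383 -0.01468914  0.55139578]
```

View pics/w1.png

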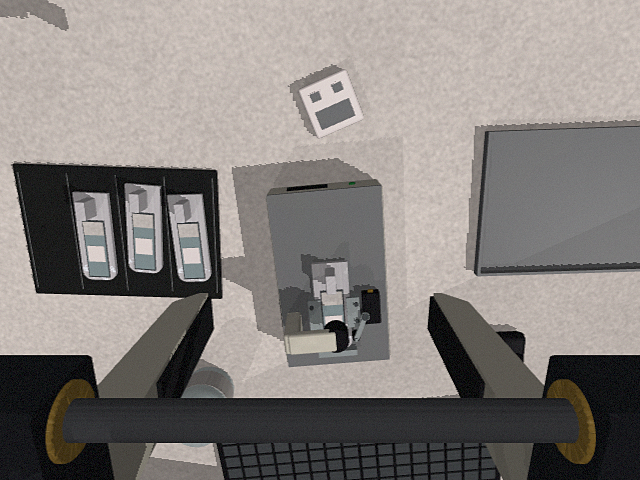

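From above: the reader bed has corners at about (267,190), (381,182), (389,360) and (290,366), and carrier0's tab is at (328,268). Carriers 1–3 are at (190,237), (144,227) and (96,235) on the pad, and the tray is at right. I'll zoom in on this same picture.

```bash
python3 - <<'E'
import cv2
i=cv2.imread("pics/w1.png")[155:375,5:400]
i=cv2.resize(i,None,fx=2,fy=2,interpolation=cv2.INTER_CUBIC)
i=cv2.convertScaleAbs(i,alpha=1.5,beta=10)
for k in range(0,790,50): cv2.putText(i,str(k//2+5),(k,8),0,.3,(0,0,255));
for k in range(0,440,50): cv2.putText(i,str(k//2+155),(0,k+4),0,.3,(0,0,255));
cv2.imwrite("pics/w1z.png",i)
E
```

```text
(no output)
```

View pics/w1z.png

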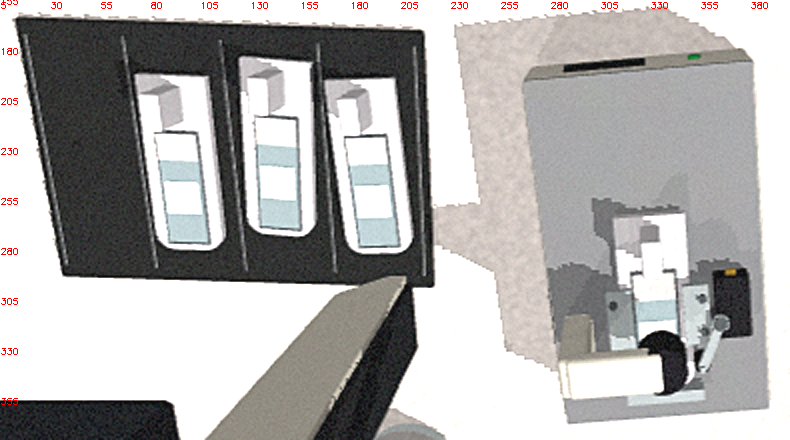

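```bash
cat > m1.py <<'E'
from h import *
np.set_printoptions(precision=4,suppress=True)
i=camera_info("wrist")
W=lambda p,z:cast("wrist",np.array(p,float)/2+[5,155],z,i)[:,:2]
ang=lambda v:np.arctan2(v[1],v[0])
b=W([(524,82),(753,62),(769,405),(567,422)],.055)
print("bed",b.tolist()); c=b.mean(0); x=(b[2]+b[3]-b[0]-b[1])/2; y=(b[1]+b[2]-b[0]-b[3])/2
print("size",np.linalg.norm(x),np.linalg.norm(y),"yaws",ang(x),ang(-np.array([-y[1],y[0]])), ang(np.array([y[1],-y[0]])))
R={1:[(325,79),(396,77),(342,232),(413,232),(380,254)],2:[(240,55),(313,62),(247,215),(317,215),(281,237)],3:[(135,73),(209,76),(152,228),(226,228),(190,250)]}
T={1:(344,116),2:(258,98),3:(150.5,111.5)}
for k,p in R.items():
    q=W(p,.012); rear=(q[0]+q[1])/2; v=q[4]-rear
    v2=(q[2]+q[3])/2-rear
    print(k,"rear",rear,"len",np.linalg.norm(v),"w",np.linalg.norm(q[1]-q[0]),np.linalg.norm(q[3]-q[2]),"yaw",ang(v),ang(v2),"centre",(rear+q[4])/2,"tab",W([T[k]],.04)[0], (rear+q[4])/2-.042*v/np.linalg.norm(v))
q=W([(612,215),(687,211)],.061); print("c0 rear",q, q.mean(0),"w",np.linalg.norm(q[1]-q[0]),"tab",W([(650,257)],.089))
t=cast("wrist",[(486,131),(478,273)],.014,i)[:,:2]; print("tray right edge",t, ang(t[1]-t[0]))
p=cast("wrist",[(13,163),(217,170),(221,298),(37,293)],.006,i)[:,:2];print("pad",p,p.mean(0))
E
python3 m1.py
```

```text
bed [[0.4722686384465493, -0.08371604766212125], [0.4719475510388752, 0.051408637237290736], [0.7032268509884061, 0.052248591910738024], [0.7046763168337546, -0.08337379955349264]]
size 0.2318442426945679 0.13537643278861533 yaws 0.002549565279500536 0.006539416927781124 0.006539416927781124
1 rear [ 0.4689 -0.1938] len 0.12174485756157451 w 0.0455823393035758 0.048078371245896395 yaw -0.07104391938855284 -0.0714294169177192 centre [ 0.5296 -0.1981] tab [ 0.4867 -0.1988] [ 0.4877 -0.1951]
2 rear [ 0.4519 -0.2447] len 0.1224133204461707 w 0.046055331738017034 0.047093392120051994 yaw -0.18486939072184677 -0.17511280679945784 centre [ 0.5121 -0.256 ] tab [ 0.471 -0.249] [ 0.4708 -0.2482]
3 rear [ 0.4563 -0.3134] len 0.12125082969360308 w 0.047018046759828895 0.05002144806338479 yaw -0.14541907680269417 -0.13736506405676482 centre [ 0.5163 -0.3222] tab [ 0.4737 -0.3166] [ 0.4748 -0.3161]
c0 rear [[ 0.5577 -0.0393]
 [ 0.559   0.0066]] [ 0.5584 -0.0164] w 0.04591599202172718 tab [[ 0.5755 -0.0181]]
tray right edge [[0.423  0.1868]
 [0.6093 0.1817]] -0.02713249323282879
pad [[ 0.4119 -0.4059]
 [ 0.4428 -0.15  ]
 [ 0.6197 -0.1725]
 [ 0.5902 -0.4266]] [ 0.5161 -0.2888]
```

Request:
send_rows:
  increments:
    - [0, 0, -0.085, 0, 0, 0, 0.45]
    - [0, 0, 0, -1.64, 0.08, 3.3, 0.45]
    - [0, 0, 0, -1.64, 0.08, 3.3, 0.45]
    - [0, 0, 0, -1.64, 0.08, 3.3, 0.45]
    - [0, 0, 0, -1.64, 0.08, 3.3, 0.45]
    - [0, 0, 0, -1.64, 0.08, 3.3, 0.45]
    - [0, 0, 0, -1.64, 0.08, 3.3, 0.45]
    - [0, 0, 0, -1.64, 0.08, 1.3, 0.45]

```text
clock: 2.87
tcp_pos: [0.573, -0.0108, 0.1353]
ee_rot: [3.14, -0.008, -3.138]
ft_force: [-0.7, -0.0, -0.7]
gripper_width: 0.0448
```

Request:
send_rows:
  increments:
    - [0, 0, 0, 0, 0, 0, 0.45]
    - [0, 0, 0, 0, 0, 0, 0.45]
    - [0, 0, 0, 0, 0, 0, 0.45]

```text
clock: 3.12
tcp_pos: [0.5759, -0.012, 0.1427]
ee_rot: [-3.142, 0.001, -3.139]
ft_force: [-0.2, -0.4, -0.8]
gripper_width: 0.0417
```

```bash
python3 - <<'E'
from h import *
print(r.sense()['tcp_pos'],r.sense()['ee_rot'],proj("wrist",r.sense()['tcp_pos']))
i=camera_info("wrist");np.save("i2.npy",i,allow_pickle=True)
im=read_camera("wrist");cv2.imwrite("pics/w2.png",im)
E
```

```text
[ 0.57589511 -0.01196432  0.14272875] [-3.14152676e+00  1.08359359e-03 -3.13870809e+00] [[318.92032858 281.40087686]]
```

View pics/w2.png

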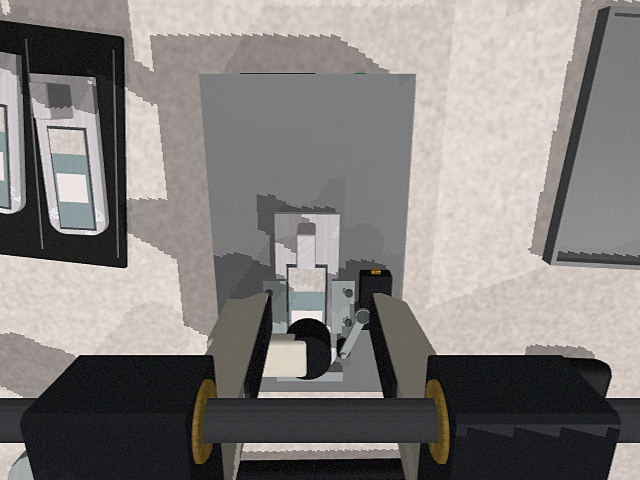

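Carrier0's rear edge runs from (275,213) to (340,213). Its tab is at about (306,245), and the bed's front corners are at (200,75) and (415,73).

```bash
python3 - <<'E'
from h import *
np.set_printoptions(precision=4,suppress=True)
i=np.load("i2.npy",allow_pickle=True).item()
C=lambda p,z:print(cast("wrist",p,z,i)[:,:2].tolist())
C([(275,213),(340,213)],.061)
C([(200,75),(415,73),(408,250)],.055)
C([(298,222),(315,222),(297,263),(315,263)],.089)
C([(263,282),(355,282)],.067)
print(proj("wrist",[[.5785-.012,-.0165-.006,.089],[.5785+.012,-.0165+.006,.089]],i))
im=cv2.imread("pics/w2.png")[205:275,265:350]; 
cv2.imwrite("pics/w2z.png",cv2.resize(im,None,fx=6,fy=6,interpolation=cv2.INTER_CUBIC))
E
```

```text
[[0.5605568591257767, -0.041859503358913724], [0.5603903169263666, 0.00207836330986989]]
[[0.47326743469447774, -0.0870623329185773], [0.47154814693454733, 0.04776416215885853], [0.588641499021778, 0.051122036084323114]]
[[0.559312556024466, -0.024935525458020885], [0.5592732982705907, -0.01452250118945942], [0.5860845015079977, -0.025880055014189014], [0.58604274223238, -0.014513613322505798]]
[[0.6084800996884094, -0.0509538232547402], [0.608247687928131, 0.013119028399485928]]
[[302.0798 233.2698]
 [321.3216 269.6106]]
```

View pics/w2z.png

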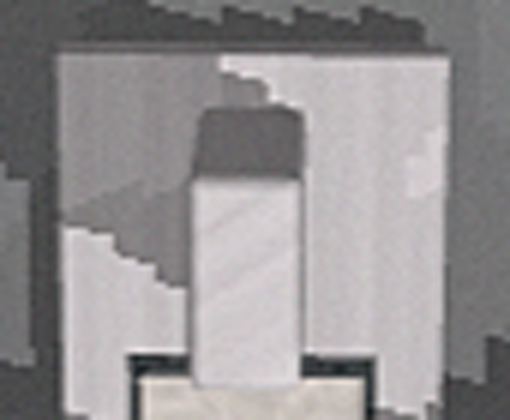

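Zoomed, carrier0's tab top spans columns 297–315 and rows 235–270. That puts its centre at about (0.579, -0.020), with the plate width 43.9 mm as it should be.

Request:
send_rows:
  increments:
    - [0, 0, 0, -0.15, -0.4, 1.6, 0.45]
    - [0, 0, 0, -0.15, -0.4, 1.6, 0.45]
    - [0, 0, 0, 0, 0, 1.6, 0.45]
    - [0, 0, 0, 0, 0, 1.6, 0.45]
    - [0, 0, 0, 0, 0, 1.2, 0.45]
    - [0, 0, 0, 0, 0, 0, 0.45]
    - [0, 0, 0, 0, 0, 0, 0.45]
    - [0, 0, 0, 0, 0, 0, 0.45]

```text
clock: 3.83
tcp_pos: [0.5799, -0.0206, 0.0671]
ee_rot: [-3.141, 0.002, -3.139]
ft_force: [0.3, 0.6, 0.6]
gripper_width: 0.0419
```

Request:
send_rows:
  increments:
    - [0, 0, 0, 0, 0, 0, 0]
    - [0, 0, 0, 0, 0, 0, 0]
    - [0, 0, 0, 0, 0, 0, 0]
    - [0, 0, 0, 0, 0, 0, 0]
    - [0, 0, 0, 0, 0, 0, 0]
    - [0, 0, 0, 0, 0, 0, 0]
  squeeze: 30

```text
clock: 4.33
tcp_pos: [0.5789, -0.0205, 0.0654]
ee_rot: [-3.142, -0.0, -3.139]
ft_force: [-0.2, -0.3, -0.6]
gripper_width: 0.0067
```

Request:
send_rows:
  increments:
    - [0, 0, 0, 0.6, 0, 0, 0]
    - [0, 0, 0, 1.2, 0, 0, 0]
    - [0, 0, 0, 1.5, 0, 0, 0]
    - [0, 0, 0, 1.5, 0, 0, 0]
    - [0, 0, 0, 1.5, 0, 0, 0]
    - [0, 0, 0, 1.3, 0, 0, 0]
    - [0, 0, 0, 1.0, 0, 0, 0]
    - [0, 0, 0, 0.2, 0, 0, 0]

```text
clock: 5.0
tcp_pos: [0.4891, -0.0206, 0.065]
ee_rot: [3.141, -0.001, -3.139]
ft_force: [-0.6, 0.1, -0.3]
gripper_width: 0.0004
```

```bash
python3 - <<'E'
from h import *
s=r.sense();print(s['tcp_pos'],s['gripper_width'],proj("wrist",s['tcp_pos']))
i=camera_info("wrist");np.save("i3.npy",i,allow_pickle=True)
im=read_camera("wrist");cv2.imwrite("pics/w3.png",im)
E
```

```text
[ 0.48911195 -0.02059438  0.06496981] 0.00044508430886898475 [[318.93634807 281.40461605]]
```

View pics/w3.png

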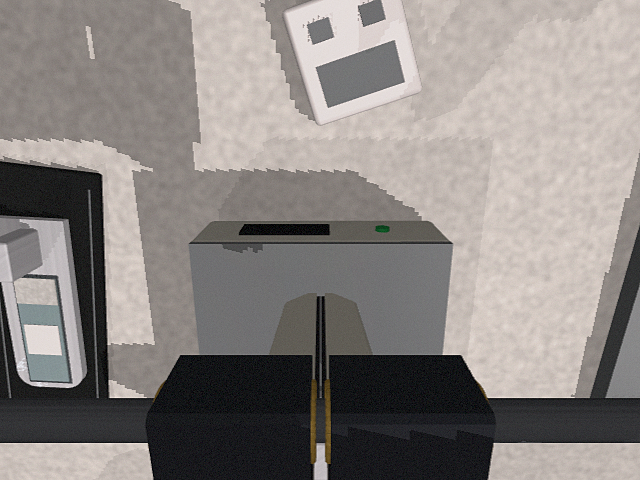

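The fingers are shut at (321,296) with nothing between them: the grasp missed. The bed's front edge is at row 243, columns 190–452. I'll lift off and see where the carrier is, and check the geometry.

Request:
send_rows:
  increments:
    - [0, 0, 0, 0, 0, -2, 0]
    - [0, 0, 0, 0, 0, -3, 0]
    - [0, 0, 0, 0, 0, -3, 0]
    - [0, 0, 0, 0, 0, -2, 0.45]
    - [0, 0, 0, 0, 0, 0, 0.45]
    - [0, 0, 0, 0, 0, 0, 0.45]
    - [0, 0, 0, 0, 0, 0, 0.45]
    - [0, 0, 0, 0, 0, 0, 0.45]

```text
clock: 5.72
tcp_pos: [0.4901, -0.0206, 0.1636]
ee_rot: [3.141, -0.003, -3.139]
ft_force: [-0.0, 0.0, -0.7]
gripper_width: 0.029
```

```bash
python3 - <<'E'
from h import *
np.set_printoptions(precision=4,suppress=True)
i=np.load("i3.npy",allow_pickle=True).item(); 
print(cast("wrist",[(190,243),(452,243),(196,353),(448,353)],.055,i))
print("pose",i['pose'])
print(proj("wrist",[[.4891-.0075,-.0206,.065],[.4891+.0075,-.0206,.065]],i))
s=r.sense();print(s['tcp_pos'],s['gripper_width'],s['ee_rot'])
i=camera_info("wrist");np.save("i4.npy",i,allow_pickle=True)
im=read_camera("wrist");cv2.imwrite("pics/w4.png",im)
E
```

```text
[[ 0.4722 -0.087   0.055 ]
 [ 0.4718  0.0478  0.055 ]
 [ 0.5368 -0.0893  0.055 ]
 [ 0.5364  0.0518  0.055 ]]
pose [[-0.0033  0.9541  0.2996  0.4055]
 [ 1.      0.0028  0.002  -0.0204]
 [ 0.0011  0.2996 -0.9541  0.2641]
 [ 0.      0.      0.      1.    ]]
[[318.9609 267.4846]
 [318.8901 295.0392]]
[ 0.4901 -0.0206  0.1636] 0.029043795310846575 [ 3.1412 -0.0026 -3.1394]
```

View pics/w4.png

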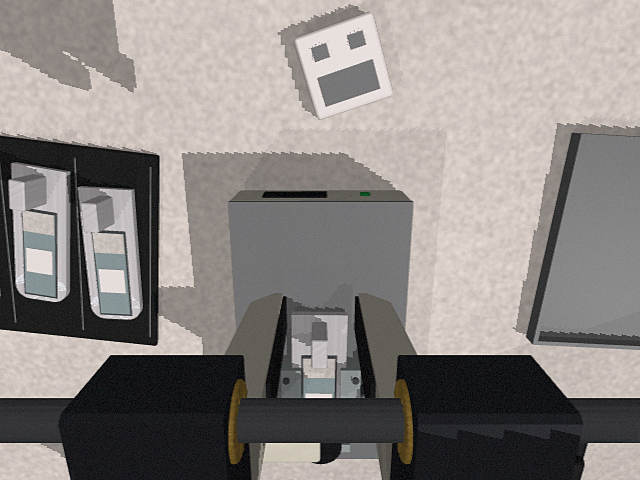

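The carrier is still home, with its rear edge at columns 292–347, row 313. In every wrist picture the finger tips lie about 177 mm deep, going by the known opening against 220 px. The TCP should be 214 mm deep. So the real tips look about 35 mm higher than the reported TCP, and the fingers closed above the tab. I'll test that by descending in small steps and watching the force.

Request:
send_rows:
  increments:
    - [0, 0, 0, -2.3, 0, 0, 0.45]
    - [0, 0, 0, -2.3, 0, 1.5, 0.45]
    - [0, 0, 0, -2.3, 0, 2.0, 0.45]
    - [0, 0, 0, -2.0, 0, 2.0, 0.45]
    - [0, 0, 0, 0, 0, 2.0, 0.45]
    - [0, 0, 0, 0, 0, 2.3, 0.45]
    - [0, 0, 0, 0, 0, 0, 0.45]
    - [0, 0, 0, 0, 0, 0, 0.45]

```text
clock: 6.43
tcp_pos: [0.5776, -0.0202, 0.0648]
ee_rot: [3.141, -0.006, -3.139]
ft_force: [-0.0, -0.6, 0.1]
gripper_width: 0.0413
```

Request:
send_rows:
  increments:
    - [0, 0, 0, 0, 0, 0.2, 0.45]
    - [0, 0, 0, 0, 0, 0.2, 0.45]
    - [0, 0, 0, 0, 0, 0.2, 0.45]
    - [0, 0, 0, 0, 0, 0, 0.45]
    - [0, 0, 0, 0, 0, 0, 0.45]

```text
clock: 6.85
tcp_pos: [0.5803, -0.0206, 0.0621]
ee_rot: [-3.141, 0.001, -3.139]
ft_force: [-0.5, 0.6, -0.9]
gripper_width: 0.0416
```

```bash
python3 - <<'E'
from h import *
s=r.sense();print(s['tcp_pos'],s['gripper_width'],s['ee_rot'],s['ft_force'],s['joint_pos'])
i=camera_info("side");im=read_camera("side")
p=proj("side",[s['tcp_pos']],i)[0];print(p)
u,v=int(p[0]),int(p[1]);c=im[v-60:v+50,u-70:u+70].copy()
cv2.imwrite("pics/s5.png",cv2.resize(c,None,fx=5,fy=5,interpolation=cv2.INTER_CUBIC))
E
```

```text
[ 0.58032633 -0.02055094  0.06212891] 0.04161845028838162 [-3.14145171e+00  1.18620854e-03 -3.13939988e+00] [-0.49906532  0.55562338 -0.85487874] [-1.23689985e-01  1.69463809e-01  1.67723925e+00  9.46512579e-06
  1.29369507e+00 -1.69668158e+00]
[343.2416081 246.7871414]
```

View pics/s5.png

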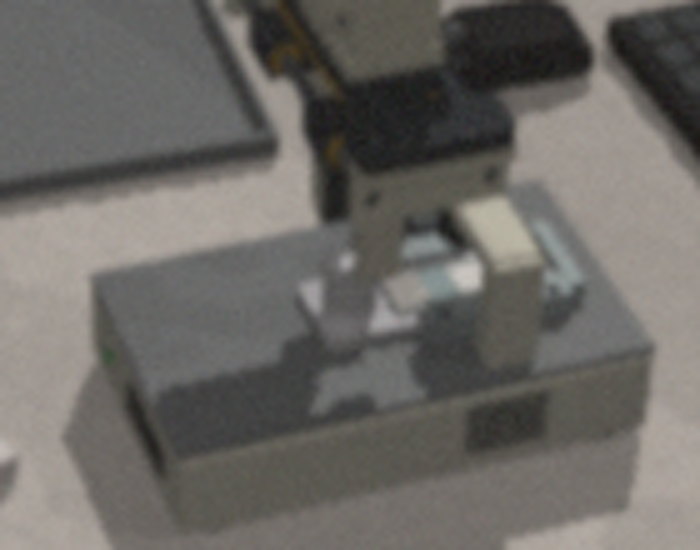

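```bash
python3 - <<'E'
from h import *
np.set_printoptions(precision=1,suppress=True)
i=camera_info("side")
def P(n,p): print(n,(proj("side",[p],i)[0]-[343-70,246-60])*5)
for z in (.062,.08,.097,.11):
  for x in (.5725,.5875,.6): P((x,z,"near finger inner/outer"),(x,-.0415,z)); P("  out",(x,-.059,z))
P("tab top rear",(.567,-.0205,.089));P("tab top front",(.591,-.0205,.089));P("tab base rear",(.567,-.0205,.061));P("c rear corner",(.5605,-.0425,.061));P("bed front right",(.472,-.09,.055))
E
```

```text
(0.5725, 0.062, 'near finger inner/outer') [351.3 334.8]
  out [364.6 358. ]
(0.5875, 0.062, 'near finger inner/outer') [381.4 328.2]
  out [394.9 351.2]
(0.6, 0.062, 'near finger inner/outer') [406.3 322.7]
  out [420.1 345.7]
(0.5725, 0.08, 'near finger inner/outer') [352.4 305. ]
  out [365.8 328.1]
(0.5875, 0.08, 'near finger inner/outer') [382.7 298.4]
  out [396.4 321.4]
(0.6, 0.08, 'near finger inner/outer') [407.9 292.9]
  out [421.7 315.8]
(0.5725, 0.097, 'near finger inner/outer') [353.4 276.4]
  out [367.  299.4]
(0.5875, 0.097, 'near finger inner/outer') [384.  269.8]
  out [397.8 292.7]
(0.6, 0.097, 'near finger inner/outer') [409.3 264.4]
  out [423.3 287.2]
(0.5725, 0.11, 'near finger inner/outer') [354.2 254.2]
  out [367.9 277.2]
(0.5875, 0.11, 'near finger inner/outer') [385.  247.7]
  out [398.9 270.5]
(0.6, 0.11, 'near finger inner/outer') [410.5 242.3]
  out [424.6 265. ]
tab top rear [325.9 265.1]
tab top front [374.2 254.8]
tab base rear [324.5 311.5]
c rear corner [327.7 343. ]
bed front right [178.2 459.4]
```

The side view agrees. The near finger's lower end appears at about (385,290) in the crop, which is where z ≈ 0.097 projects, so the real tips sit about 35 mm above the reported TCP. x is right. I'll descend gently.

Request:
send_rows:
  increments:
    - [0, 0, 0, 0, 0, 0.5, 0.45]
    - [0, 0, 0, 0, 0, 0.5, 0.45]
    - [0, 0, 0, 0, 0, 0.5, 0.45]
    - [0, 0, 0, 0, 0, 0.3, 0.45]
    - [0, 0, 0, 0, 0, 0, 0.45]
    - [0, 0, 0, 0, 0, 0, 0.45]

```text
clock: 7.4
tcp_pos: [0.5795, -0.0205, 0.0428]
ee_rot: [3.141, -0.001, -3.139]
ft_force: [0.5, 0.0, -0.2]
gripper_width: 0.0416
```

Request:
send_rows:
  increments:
    - [0, 0, 0, 0, 0, 0.3, 0.45]
    - [0, 0, 0, 0, 0, 0.3, 0.45]
    - [0, 0, 0, 0, 0, 0.3, 0.45]
    - [0, 0, 0, 0, 0, 0.2, 0.45]
    - [0, 0, 0, 0, 0, 0, 0.45]
    - [0, 0, 0, 0, 0, 0, 0.45]

```text
clock: 7.9
tcp_pos: [0.5797, -0.0205, 0.0321]
ee_rot: [3.141, -0.0, -3.139]
ft_force: [0.4, 0.5, 0.1]
gripper_width: 0.0417
```

Reported TCP z is 0.032, below the bed top, with no contact force, so the tip offset is confirmed. Closing on the tab.

Request:
send_rows:
  increments:
    - [0, 0, 0, 0, 0, 0, 0]
    - [0, 0, 0, 0, 0, 0, 0]
    - [0, 0, 0, 0, 0, 0, 0]
    - [0, 0, 0, 0, 0, 0, 0]
    - [0, 0, 0, 0, 0, 0, 0]
    - [0, 0, 0, 0, 0, 0, 0]
    - [0, 0, 0, 0, 0, 0, 0]
    - [0, 0, 0, 0, 0, 0, 0]
  squeeze: 30

```text
clock: 8.57
tcp_pos: [0.58, -0.0206, 0.0325]
ee_rot: [-3.141, 0.0, -3.139]
ft_force: [-0.7, -0.9, 1.0]
gripper_width: 0.0118
```

Gripped, with the width at 11.8 mm. I'll slide it out and check the grip.

Request:
send_rows:
  increments:
    - [0, 0, 0, 0.6, 0, 0, 0]
    - [0, 0, 0, 1.2, 0, 0, 0]
    - [0, 0, 0, 1.5, 0, 0, 0]
    - [0, 0, 0, 1.5, 0, 0, 0]
    - [0, 0, 0, 1.5, 0, 0, 0]
    - [0, 0, 0, 1.3, 0, 0, 0]
    - [0, 0, 0, 1.0, 0, 0, 0]
    - [0, 0, 0, 0.4, 0, 0, 0]

```text
clock: 9.23
tcp_pos: [0.4888, -0.0205, 0.0325]
ee_rot: [3.141, 0.0, -3.139]
ft_force: [-0.1, -0.1, -0.3]
gripper_width: 0.0119
```

Request:
send_rows:
  increments:
    - [0, 0, 0, 0, 0, -0.5, 0]
    - [0, 0, 0, 0, 0, -1.5, 0]
    - [0, 0, 0, 0, 0, -2.5, 0]
    - [0, 0, 0, 0, 0, -3, 0]
    - [0, 0, 0, 0, 0, -2.5, 0]
    - [0, 0, 0, 0, 0, 0, 0]
    - [0, 0, 0, 0, 0, 0, 0]

```text
clock: 9.82
tcp_pos: [0.4917, -0.0209, 0.1344]
ee_rot: [-3.141, 0.004, -3.139]
ft_force: [-0.8, 1.2, -1.2]
gripper_width: 0.0119
```

Carrier0 is out and lifted. I'll turn it to the tray's heading and carry it across.

Request:
send_rows:
  increments:
    - [0, 0, 0.0375, 0, 0.8, 0, 0]
    - [0, 0, 0, 0.15, 1.8, 0, 0]
    - [0, 0, 0, 0.15, 2.8, 0, 0]
    - [0, 0, 0, 0.15, 2.9, 0, 0]
    - [0, 0, 0, 0.15, 2.9, 0, 0]
    - [0, 0, 0, 0.15, 2.9, 0, 0]
    - [0, 0, 0, 0.15, 2.9, 0, 0]
    - [0, 0, 0, 0.15, 2.9, 0, 0]

```text
clock: 10.48
tcp_pos: [0.4849, 0.1797, 0.1304]
ee_rot: [-3.141, -0.003, 3.106]
ft_force: [0.8, -0.2, -1.4]
gripper_width: 0.0115
```

Request:
send_rows:
  increments:
    - [0, 0, 0, 0.15, 2.9, 0, 0]
    - [0, 0, 0, 0.15, 2.9, 0, 0]
    - [0, 0, 0, 0.15, 2.9, 0, 0]
    - [0, 0, 0, 0.15, 2.9, 0, 0]
    - [0, 0, 0, 0.15, 2.9, 0, 0]
    - [0, 0, 0, 0.15, 2.9, 0, 0]
    - [0, 0, 0, 0.15, 2.6, 0, 0]
    - [0, 0, 0, 0.1, 1.2, 0, 0]

```text
clock: 11.15
tcp_pos: [0.4805, 0.3932, 0.1299]
ee_rot: [-3.141, -0.003, 3.108]
ft_force: [-0.4, 0.4, -1.3]
gripper_width: 0.0119
```

Request:
send_rows:
  increments:
    - [0, 0, 0, 0, 0, 2.5, 0]
    - [0, 0, 0, 0, 0, 2.5, 0]
    - [0, 0, 0, 0, 0, 2.5, 0]
    - [0, 0, 0, 0, 0, 1.5, 0]
    - [0, 0, 0, 0, 0, 0, 0]
    - [0, 0, 0, 0, 0, 0, 0]
    - [0, 0, 0, 0, 0, 0, 0]
    - [0, 0, 0, 0, 0, 0, 0]

```text
clock: 11.82
tcp_pos: [0.4833, 0.3914, 0.0441]
ee_rot: [3.14, 0.002, 3.106]
ft_force: [0.1, -0.9, -0.2]
gripper_width: 0.0116
```

```bash
python3 - <<'E'
from h import *
s=r.sense();print(s['tcp_pos'],s['gripper_width'],s['ee_rot'])
i=camera_info("wrist");np.save("i6.npy",i,allow_pickle=True)
cv2.imwrite("pics/w6.png",read_camera("wrist"))
E
```

```text
[0.48330752 0.39136921 0.04408558] 0.011596772356662814 [3.14009665e+00 2.13227728e-03 3.10615449e+00]
```

View pics/w6.png

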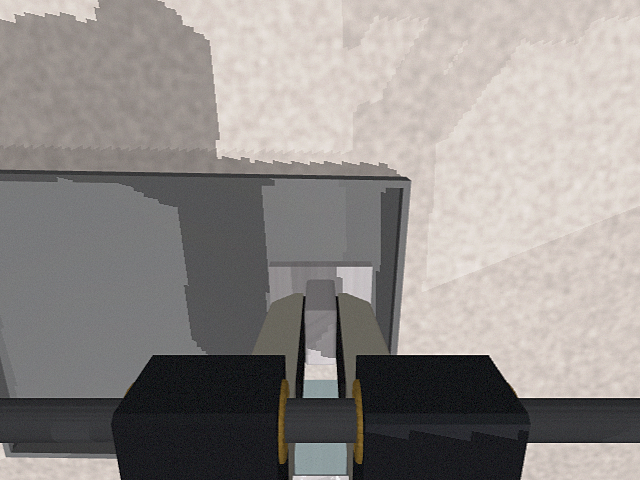

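The tray's near-left outer corner is at (410,179) and its left wall runs down to (398,350). The held carrier's rear edge is at row 264, columns 268–373.

```bash
python3 - <<'E'
from h import *
np.set_printoptions(precision=4,suppress=True)
i=np.load("i6.npy",allow_pickle=True).item()
p=cast("wrist",[(410,180),(398,350),(8,172),(5,457),(115,457)],.014,i)[:,:2];print(p)
a=lambda v:np.arctan2(v[1],v[0])
print("yaw left wall",a(p[1]-p[0]),"near",a(p[0]-p[2])-np.pi/2,"far",a(p[4]-p[3])-np.pi/2)
print(cast("wrist",[(268,265),(373,265)],.0725,i))
E
```

```text
[[0.4387 0.442 ]
 [0.5431 0.4378]
 [0.4269 0.227 ]
 [0.6156 0.1764]
 [0.6183 0.2499]]
yaw left wall -0.04102619028117647 near -0.054718958684640606 far -0.0367581432723767
[[0.4629 0.3704 0.0725]
 [0.4645 0.4151 0.0725]]
```

The tray centre comes out at (0.528, 0.310) with yaw -0.045, and its far corner agrees to 2 mm. Lowering and releasing.

Request:
send_rows:
  increments:
    - [0, 0, 0, 0, 0.6, 1.5, 0]
    - [0, 0, 0, 0, 0, 1.5, 0]
    - [0, 0, 0, 0, 0, 1.3, 0]
    - [0, 0, 0, 0, 0, 0.9, 0]
    - [0, 0, 0, 0, 0, 0.5, 0]
    - [0, 0, 0, 0, 0, 0.3, 0]
    - [0, 0, 0, 0, 0, 0, 0]
    - [0, 0, 0, 0, 0, 0, 0]

```text
clock: 12.53
tcp_pos: [0.4828, 0.397, -0.0171]
ee_rot: [3.141, 0.001, 3.106]
ft_force: [-0.1, 0.8, -0.3]
gripper_width: 0.012
```

Request:
send_rows:
  increments:
    - [0, 0, 0, 0, 0, 0.1, 0]
    - [0, 0, 0, 0, 0, 0, 0.3]
    - [0, 0, 0, 0, 0, 0, 0.3]
    - [0, 0, 0, 0, 0, 0, 0.3]
    - [0, 0, 0, 0, 0, 0, 0.3]
    - [0, 0, 0, 0, 0, -0.5, 0.3]
    - [0, 0, 0, 0, 0, -2, 0.3]
    - [0, 0, 0, 0, 0, -3, 0.4]

```text
clock: 13.2
tcp_pos: [0.4798, 0.395, 0.0336]
ee_rot: [-3.138, -0.005, 3.106]
ft_force: [0.7, 0.5, -0.3]
gripper_width: 0.0313
```

Request:
send_rows:
  increments:
    - [0, 0, 0, 0, 0, -3.5, 0.45]
    - [0, 0, 0, 0, 0, -3.5, 0.45]
    - [0, 0, 0, 0, 0, -3.5, 0.45]
    - [0, 0, 0, 0, 0, -3.5, 0.45]
    - [0, 0, 0, 0, 0, -3.5, 0.45]
    - [0, 0, 0, 0, 0, 0, 0.45]
    - [0, 0, 0, 0, 0, 0, 0.45]

```text
clock: 13.78
tcp_pos: [0.484, 0.398, 0.2156]
ee_rot: [3.138, 0.005, 3.106]
ft_force: [-0.4, -0.8, -0.6]
gripper_width: 0.0416
```

Carrier0 is released in the tray. Next I'll move over carrier1 and measure it automatically.

Request:
send_rows:
  increments:
    - [0, 0, 0, 0.15, -1.5, 0, 0.45]
    - [0, 0, 0, 0.15, -2.5, 0, 0.45]
    - [0, 0, 0, 0.15, -3, 0, 0.45]
    - [0, 0, 0, 0.15, -3, 0, 0.45]
    - [0, 0, 0, 0.15, -3, 0, 0.45]
    - [0, 0, 0, 0.15, -3, 0, 0.45]
    - [0, 0, 0, 0.15, -3, 0, 0.45]
    - [0, 0, 0, 0.15, -3, 0, 0.45]

```text
clock: 14.45
tcp_pos: [0.4613, 0.1758, 0.2096]
ee_rot: [-3.141, -0.002, 3.107]
ft_force: [-0.0, -0.5, 0.0]
gripper_width: 0.0417
```

Request:
send_rows:
  increments:
    - [0, 0, 0, 0.15, -3, 0, 0.45]
    - [0, 0, 0, 0.15, -3, 0, 0.45]
    - [0, 0, 0, 0.15, -3, 0, 0.45]
    - [0, 0, 0, 0.15, -3, 0, 0.45]
    - [0, 0, 0, 0.15, -3, 0, 0.45]
    - [0, 0, 0, 0.15, -3, 0, 0.45]
    - [0, 0, 0, 0.15, -3, 0, 0.45]
    - [0, 0, 0, 0.15, -3, 0, 0.45]

```text
clock: 15.12
tcp_pos: [0.4409, -0.0632, 0.2098]
ee_rot: [3.141, -0.002, 3.106]
ft_force: [0.2, 0.6, -0.1]
gripper_width: 0.0417
```

Request:
send_rows:
  increments:
    - [0, 0, 0, 0.15, -3, 0, 0.45]
    - [0, 0, 0, 0.15, -3, 0, 0.45]
    - [0, 0, 0, 0.15, -3, 0, 0.45]
    - [0, 0, 0, 0.15, -3, 0, 0.45]
    - [0, 0, 0, 0.15, -1.8, 0, 0.45]
    - [0, 0, 0, 0, 0, 0, 0.45]
    - [0, 0, 0, 0, 0, 0, 0.45]
    - [0, 0, 0, 0, 0, 0, 0.45]

```text
clock: 15.78
tcp_pos: [0.4293, -0.1988, 0.2103]
ee_rot: [3.14, -0.001, 3.106]
ft_force: [0.8, 0.0, 0.4]
gripper_width: 0.0416
```

```bash
cat > look.py <<'E'
import sys
from h import *
np.set_printoptions(precision=4,suppress=True)
def car(im,i,zt,seed):
    """plate pose from the settled wrist picture; seed = rough tab xy, zt = plate top height"""
    g=im.min(2)  # dark pad, light plate
    h=np.r_[seed,zt]
    w=proj("wrist",[h+[-.05,-.05,0],h+[.13,.05,0],h+[-.05,.05,0],h+[.13,-.05,0]],i)
    x0,y0=np.maximum(w.min(0),0).astype(int);x1,y1=w.max(0).astype(int);y1=min(y1,350)
    m=np.zeros_like(g);m[y0:y1,x0:x1]=(g[y0:y1,x0:x1]>75)*255
    m=cv2.morphologyEx(m,cv2.MORPH_OPEN,np.ones((3,3)))
    m=cv2.morphologyEx(m,cv2.MORPH_CLOSE,np.ones((7,7)))
    c=[k for k in cv2.findContours(m,0,1)[0] if cv2.contourArea(k)>300]
    s=proj("wrist",[h+[.03,0,0]],i)[0]
    c=min(c,key=lambda k:-cv2.pointPolygonTest(k,(float(s[0]),float(s[1])),True))
    q=cast("wrist",c[:,0,:],zt,i)[:,:2]
    (cx,cy),(a,b),an=cv2.minAreaRect((q*1e3).astype(np.float32))
    bx=cv2.boxPoints(((cx,cy),(a,b),an))/1e3
    e=[(bx[k]+bx[k-1])/2 for k in range(4)]; rear=min(e,key=lambda p:p[0]);nose=max(e,key=lambda p:p[0])
    v=nose-rear; L=np.linalg.norm(v);v/=L
    print("L",L,"W",min(a,b),"yaw",np.arctan2(v[1],v[0]),"rear",rear,"tab",rear+.018*v,"centre",rear+.06*v)
    return c
if __name__=="__main__":
    s=r.sense();i=camera_info("wrist");im=read_camera("wrist")
    print("tcp",s['tcp_pos'],"toolyaw-pi",(s['ee_rot'][2]%(2*np.pi))-np.pi,s['gripper_width'])
    c=car(im,i,float(sys.argv[3]),np.array([float(sys.argv[1]),float(sys.argv[2])]))
    cv2.imwrite(sys.argv[4].replace(".png","r.png"),im);cv2.drawContours(im,[c],-1,(0,0,255),1);cv2.imwrite(sys.argv[4],im)
E
python3 look.py .487 -.201 .012 pics/w7.png
```

```text
tcp [ 0.4293 -0.1988  0.2103] toolyaw-pi -0.03551412838381873 0.04161513621157127
L 0.121406876 W 45.07146453857422 yaw -0.05342673 rear [ 0.4688 -0.1989] tab [ 0.4868 -0.1998] centre [ 0.5287 -0.2021]
```

View pics/w7.png

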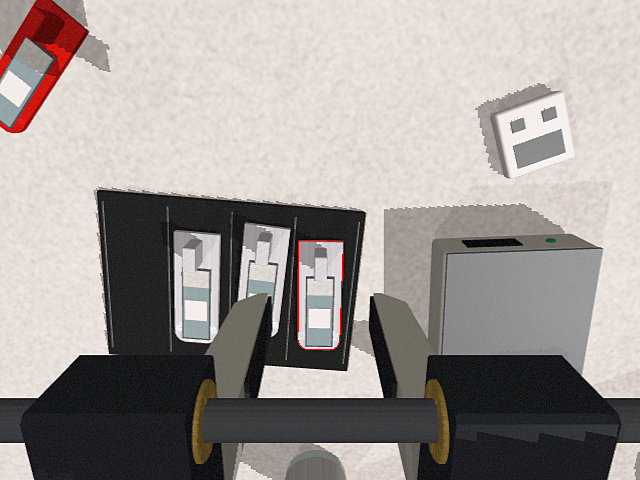

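Carrier1's contour (columns 298–343, rows 240–350) measures 121 × 45 mm, so I trust tab (0.487, -0.200), yaw -0.053. Grasping it.

Request:
send_rows:
  increments:
    - [0, 0, 0.018, -1, 0, 2, 0.38]
    - [0, 0, 0, -2, 0.1, 4, 0.38]
    - [0, 0, 0, -2, 0.1, 4, 0.38]
    - [0, 0, 0, -0.75, 0, 4, 0.38]
    - [0, 0, 0, 0, 0, 4, 0.38]
    - [0, 0, 0, 0, 0, 2.5, 0.38]
    - [0, 0, 0, 0, 0, 1.2, 0.38]
    - [0, 0, 0, 0, 0, 0, 0.38]

```text
clock: 16.5
tcp_pos: [0.4821, -0.1981, -0.0035]
ee_rot: [3.139, -0.006, 3.09]
ft_force: [0.4, 0.4, 0.4]
gripper_width: 0.0356
```

Request:
send_rows:
  increments:
    - [0, 0, 0, 0, 0, 0, 0.38]
    - [0, 0, 0, 0, 0, 0, 0.38]

```text
clock: 16.67
tcp_pos: [0.4865, -0.2012, 0.0024]
ee_rot: [-3.14, 0.003, 3.089]
ft_force: [0.4, 0.3, 0.6]
gripper_width: 0.0356
```

Request:
send_rows:
  increments:
    - [0, 0, 0, 0, 0, 0.8, 0.38]
    - [0, 0, 0, 0, 0, 0.7, 0.38]
    - [0, 0, 0, 0, 0, 0.35, 0.38]
    - [0, 0, 0, 0, 0, 0, 0.38]
    - [0, 0, 0, 0, 0, 0, 0.38]
    - [0, 0, 0, 0, 0, 0, 0.38]

```text
clock: 17.17
tcp_pos: [0.4846, -0.2007, -0.0186]
ee_rot: [-3.142, 0.0, 3.088]
ft_force: [-0.5, 0.1, -1.0]
gripper_width: 0.0352
```

Request:
send_rows:
  increments:
    - [0, 0, 0, -0.15, 0, -0.1, 0.38]
    - [0, 0, 0, 0, 0, 0, 0]
    - [0, 0, 0, 0, 0, 0, 0]
    - [0, 0, 0, 0, 0, 0, 0]
    - [0, 0, 0, 0, 0, 0, 0]
    - [0, 0, 0, 0, 0, 0, 0]
    - [0, 0, 0, 0, 0, 0, 0]
    - [0, 0, 0, 0, 0, 0, 0]

```text
clock: 17.83
tcp_pos: [0.4861, -0.2007, -0.0176]
ee_rot: [-3.142, 0.0, 3.088]
ft_force: [0.7, 0.6, 1.2]
gripper_width: 0.0118
```

Request:
send_rows:
  increments:
    - [0, 0, 0, 0, 0, -0.5, 0]
    - [0, 0, 0, 0, 0, -1.7, 0]
    - [0, 0, 0, 0, 0, -2.5, 0]
    - [0, 0, 0, 0, 0, -2.5, 0]
    - [0, 0, 0, 0, 0, -2, 0]
    - [0, 0, 0, 0, 0, -1, 0]
    - [0, 0, 0, 0, 0, 0, 0]
    - [0, 0, 0, 0, 0, 0, 0]

```text
clock: 18.5
tcp_pos: [0.4861, -0.2007, 0.0841]
ee_rot: [-3.141, 0.0, 3.088]
ft_force: [-0.3, 0.1, -2.2]
gripper_width: 0.012
```

Request:
send_rows:
  increments:
    - [0, 0, -0.056, 0, 0.5, 0, 0]
    - [0, 0, 0, -0.1, 2.0, 0, 0]
    - [0, 0, 0, -0.1, 3, 0, 0]
    - [0, 0, 0, -0.1, 3, 0, 0]
    - [0, 0, 0, -0.1, 3, 0, 0]
    - [0, 0, 0, -0.1, 3, 0, 0]
    - [0, 0, 0, -0.1, 2.5, 0, 0]
    - [0, 0, 0, -0.1, 1.0, 0, 0]

```text
clock: 19.17
tcp_pos: [0.491, -0.0175, 0.0819]
ee_rot: [3.14, -0.004, -3.137]
ft_force: [0.8, 0.6, -1.7]
gripper_width: 0.0117
```

Request:
send_rows:
  increments:
    - [0, 0, 0, 0, 0, 1.5, 0]
    - [0, 0, 0, 0, 0, 1.5, 0]
    - [0, 0, 0, 0, 0, 0.7, 0]
    - [0, 0, 0, 0, 0, 0, 0]
    - [0, 0, 0, 0, 0, 0, 0]
    - [0, 0, 0, 0, 0, 0, 0]

```text
clock: 19.67
tcp_pos: [0.493, -0.0211, 0.0476]
ee_rot: [-3.142, 0.0, -3.139]
ft_force: [0.6, -0.0, -2.0]
gripper_width: 0.0118
```

```bash
python3 - <<'E'
from h import *
s=r.sense();print(s['tcp_pos'],s['ee_rot'],s['gripper_width'])
i=camera_info("wrist");np.save("i8.npy",i,allow_pickle=True);im=read_camera("wrist");cv2.imwrite("pics/w8.png",im)
E
```

```text
[ 0.49302201 -0.02108326  0.0476045 ] [-3.14151712e+00  5.81278050e-05 -3.13946616e+00] 0.01181077625363575
```

View pics/w8.png

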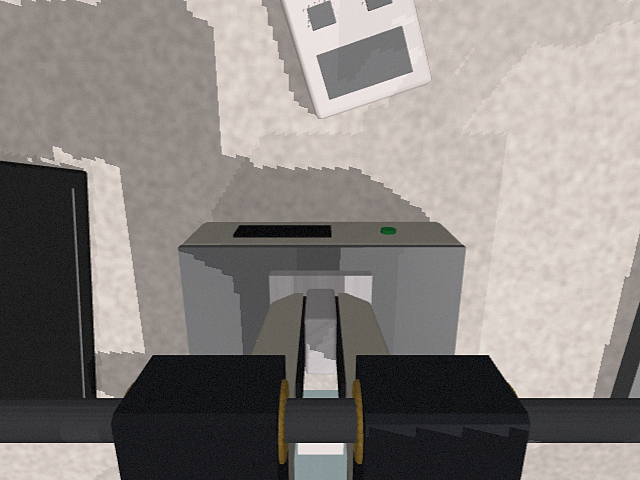

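Carrier1 is held level with its rear edge parallel to the bed front (row 276 against row 247), centred at column 321. Lowering onto the bed and sliding in.

Request:
send_rows:
  increments:
    - [0, 0, 0, 0, 0.05, 0.8, 0]
    - [0, 0, 0, 0, 0, 0.5, 0]
    - [0, 0, 0, 0, 0, 0.25, 0]
    - [0, 0, 0, 0, 0, 0, 0]
    - [0, 0, 0, -0.5, 0, 0, 0]
    - [0, 0, 0, -0.7, 0, 0, 0]
    - [0, 0, 0, -0.7, 0, 0, 0]
    - [0, 0, 0, -0.7, 0, 0, 0]

```text
clock: 20.38
tcp_pos: [0.5198, -0.0201, 0.0318]
ee_rot: [-3.142, 0.0, -3.139]
ft_force: [0.1, -0.6, -1.2]
gripper_width: 0.0119
```

Request:
send_rows:
  increments:
    - [0, 0, 0, -0.7, 0, 0, 0]
    - [0, 0, 0, -0.7, 0, 0, 0]
    - [0, 0, 0, -0.7, 0, 0, 0]
    - [0, 0, 0, -0.7, 0, 0, 0]
    - [0, 0, 0, -0.7, 0, 0, 0]
    - [0, 0, 0, -0.7, 0, 0, 0]
    - [0, 0, 0, -0.7, 0, 0, 0]
    - [0, 0, 0, -0.5, 0, 0, 0]

```text
clock: 21.05
tcp_pos: [0.5737, -0.0201, 0.0318]
ee_rot: [-3.141, 0.0, -3.139]
ft_force: [-0.7, -1.0, -0.6]
gripper_width: 0.012
```

Request:
send_rows:
  increments:
    - [0, 0, 0, -0.2, 0, 0, 0]
    - [0, 0, 0, -0.2, 0, 0, 0]
    - [0, 0, 0, -0.1, 0, 0, 0]
    - [0, 0, 0, 0, 0, 0, 0]
    - [0, 0, 0, 0, 0, 0, 0]

```text
clock: 21.47
tcp_pos: [0.5776, -0.0199, 0.0317]
ee_rot: [-3.142, -0.0, -3.139]
ft_force: [-0.1, -1.1, -1.8]
gripper_width: 0.0117
```

Request:
send_rows:
  increments:
    - [0, 0, 0, -0.1, 0, 0, 0]
    - [0, 0, 0, -0.1, 0, 0, 0]
    - [0, 0, 0, 0, 0, 0, 0]
    - [0, 0, 0, 0, 0, 0, 0]

```text
clock: 21.8
tcp_pos: [0.5776, -0.0199, 0.0313]
ee_rot: [3.142, -0.004, -3.139]
ft_force: [-10.3, -1.1, 5.3]
gripper_width: 0.0121
```

End stop felt (−10 N in x at x = 0.5776). Releasing for about three seconds.

Request:
send_rows:
  increments:
    - [0, 0, 0, 0, 0, 0, 0.35]
    - [0, 0, 0, 0, 0, 0, 0.35]
    - [0, 0, 0, 0, 0, 0, 0.35]
    - [0, 0, 0, 0, 0, 0, 0.35]
    - [0, 0, 0, 0.1, 0, 0, 0.35]
    - [0, 0, 0, 0, 0, 0, 0.35]
    - [0, 0, 0, 0, 0, 0, 0.35]
    - [0, 0, 0, 0, 0, 0, 0.35]

```text
clock: 22.47
tcp_pos: [0.5789, -0.0199, 0.0318]
ee_rot: [-3.142, 0.0, -3.139]
ft_force: [-0.7, -0.9, -0.3]
gripper_width: 0.0323
```

Request:
send_rows:
  increments:
    - [0, 0, 0, 0, 0, 0, 0.35]
    - [0, 0, 0, 0, 0, 0, 0.35]
    - [0, 0, 0, 0, 0, 0, 0.35]
    - [0, 0, 0, 0, 0, 0, 0.35]
    - [0, 0, 0, 0, 0, 0, 0.35]
    - [0, 0, 0, 0, 0, 0, 0.35]
    - [0, 0, 0, 0, 0, 0, 0.35]
    - [0, 0, 0, 0, 0, 0, 0.35]

```text
clock: 23.13
tcp_pos: [0.5789, -0.0199, 0.0318]
ee_rot: [-3.142, 0.0, -3.139]
ft_force: [-0.1, 0.0, -0.0]
gripper_width: 0.0327
```

```bash
python3 - <<'E'
from h import *
s=r.sense();print(s['tcp_pos'],s['gripper_width'],s['ft_force'])
im=read_camera("scene");i=camera_info("scene")
p=proj("scene",[.6,-.02,.06],i)[0].astype(int)
a=cv2.resize(im[p[1]-35:p[1]+40,p[0]-50:p[0]+50],None,fx=5,fy=5,interpolation=cv2.INTER_CUBIC)
im=read_camera("wrist")
b=cv2.resize(im[180:330,260:400],None,fx=2.5,fy=2.5,interpolation=cv2.INTER_CUBIC)[:375,:300]
cv2.imwrite("pics/w9.png",np.hstack([a[:375],b]))
E
```

```text
[ 0.57885384 -0.01994484  0.03183314] 0.03273091190462552 [-0.05060007  0.04335009 -0.03891463]
```

View pics/w9.png

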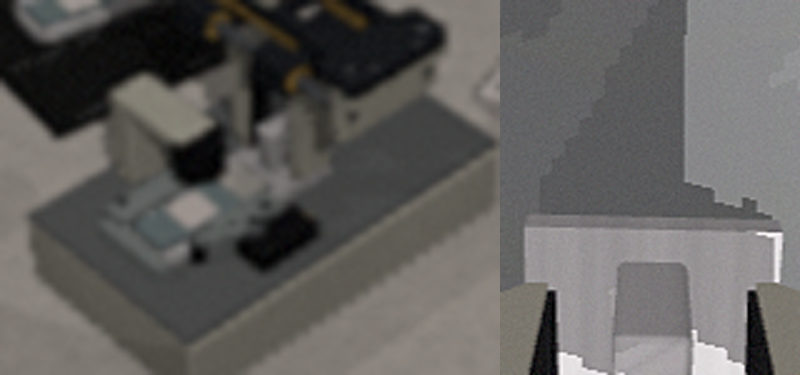

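Request:
send_rows:
  increments:
    - [0, 0, 0, 0, 0, 0, 0.35]
    - [0, 0, 0, 0, 0, 0, 0.35]
    - [0, 0, 0, 0, 0, 0, 0.35]
    - [0, 0, 0, 0, 0, 0, 0.35]
    - [0, 0, 0, 0, 0, 0, 0.35]
    - [0, 0, 0, 0, 0, 0, 0.35]
    - [0, 0, 0, 0, 0, 0, 0.35]
    - [0, 0, 0, 0, 0, 0, 0.35]

```text
clock: 23.9
tcp_pos: [0.5788, -0.0199, 0.0318]
ee_rot: [3.142, -0.0, -3.139]
ft_force: [0.4, 0.1, 0.2]
gripper_width: 0.0328
```

Request:
send_rows:
  increments:
    - [0, 0, 0, 0, 0, 0, 0.35]
    - [0, 0, 0, 0, 0, 0, 0.35]
    - [0, 0, 0, 0, 0, 0, 0.35]
    - [0, 0, 0, 0, 0, 0, 0.35]
    - [0, 0, 0, 0, 0, 0, 0.35]
    - [0, 0, 0, 0, 0, 0, 0.35]
    - [0, 0, 0, 0, 0, 0, 0.35]
    - [0, 0, 0, 0, 0, 0, 0.35]

```text
clock: 24.57
tcp_pos: [0.5788, -0.02, 0.0318]
ee_rot: [-3.142, 0.0, -3.139]
ft_force: [0.5, 0.6, 0.1]
gripper_width: 0.033
```

Request:
send_rows:
  increments:
    - [0, 0, 0, 0, 0, 0, 0.35]
    - [0, 0, 0, 0, 0, 0, 0.35]
    - [0, 0, 0, 0, 0, 0, 0.35]
    - [0, 0, 0, 0, 0, 0, 0.35]
    - [0, 0, 0, 0, 0, 0, 0.35]
    - [0, 0, 0, 0, 0, 0, 0.35]
    - [0, 0, 0, 0, 0, 0, 0.35]
    - [0, 0, 0, 0, 0, 0, 0.35]

```text
clock: 25.23
tcp_pos: [0.5788, -0.0199, 0.0318]
ee_rot: [-3.142, -0.0, -3.139]
ft_force: [0.8, -0.5, -0.3]
gripper_width: 0.0325
```

The scene crop shows carrier1's nose at the end stop, at (185,245), and the roller lever pushed aside. The wrist crop shows its rear edge at picture row ≈267–269. I'll check that against home in numbers.

```bash
python3 - <<'E'
from h import *
print(cast("wrist",[(270,267),(372,269),(320,270)],.061))
E
```

```text
[[ 0.55998324 -0.04073988  0.061     ]
 [ 0.56074476  0.00270823  0.061     ]
 [ 0.5612775  -0.01945744  0.061     ]]
```

It agrees with home: rear at x = 0.5605, y ≈ −0.019. Taking it out.

Request:
send_rows:
  increments:
    - [0, 0, 0, 0, 0, 0, 0]
    - [0, 0, 0, 0, 0, 0, 0]
    - [0, 0, 0, 0, 0, 0, 0]
    - [0, 0, 0, 0, 0, 0, 0]
    - [0, 0, 0, 0, 0, 0, 0]
    - [0, 0, 0, 0, 0, 0, 0]
    - [0, 0, 0, 0, 0, 0, 0]
  squeeze: 40

```text
clock: 25.82
tcp_pos: [0.5789, -0.0201, 0.0318]
ee_rot: [-3.141, 0.0, -3.139]
ft_force: [-0.0, -1.1, -1.1]
gripper_width: 0.0117
```

Request:
send_rows:
  increments:
    - [0, 0, 0, 0.6, 0, 0, 0]
    - [0, 0, 0, 1.2, 0, 0, 0]
    - [0, 0, 0, 1.5, 0, 0, 0]
    - [0, 0, 0, 1.5, 0, 0, 0]
    - [0, 0, 0, 1.5, 0, 0, 0]
    - [0, 0, 0, 1.3, 0, 0, 0]
    - [0, 0, 0, 0.9, 0, 0, 0]
    - [0, 0, 0, 0.3, 0, 0, 0]

```text
clock: 26.48
tcp_pos: [0.4897, -0.02, 0.0319]
ee_rot: [3.141, -0.0, -3.139]
ft_force: [0.1, 0.0, -1.7]
gripper_width: 0.0118
```

Request:
send_rows:
  increments:
    - [0, 0, 0, 0, 0, -0.5, 0]
    - [0, 0, 0, 0, 0, -1.5, 0]
    - [0, 0, 0, 0, 0, -2.5, 0]
    - [0, 0, 0, 0, 0, -2, 0]
    - [0, 0, 0, 0, 0, -0.5, 0]
    - [0, 0, 0, 0, 0, 0, 0]
    - [0, 0, 0, 0, 0, 0, 0]

```text
clock: 27.07
tcp_pos: [0.4909, -0.0201, 0.1012]
ee_rot: [3.142, -0.0, -3.139]
ft_force: [0.1, -0.1, -1.9]
gripper_width: 0.0114
```

Request:
send_rows:
  increments:
    - [0, 0, 0.0475, 0.1, 1.0, 0, 0]
    - [0, 0, 0, 0.15, 2.2, 0, 0]
    - [0, 0, 0, 0.15, 2.8, 0, 0]
    - [0, 0, 0, 0.15, 2.8, 0, 0]
    - [0, 0, 0, 0.15, 2.8, 0, 0]
    - [0, 0, 0, 0.15, 2.8, 0, 0]
    - [0, 0, 0, 0.15, 2.8, 0, 0]
    - [0, 0, 0, 0.15, 2.8, 0, 0]

```text
clock: 27.73
tcp_pos: [0.4863, 0.1812, 0.0995]
ee_rot: [-3.141, -0.003, 3.097]
ft_force: [0.6, -0.3, -0.9]
gripper_width: 0.0116
```

Request:
send_rows:
  increments:
    - [0, 0, 0, 0.15, 2.8, 0, 0]
    - [0, 0, 0, 0.15, 2.8, 0, 0]
    - [0, 0, 0, 0.15, 2.8, 0, 0]
    - [0, 0, 0, 0.15, 2.8, 0, 0]
    - [0, 0, 0, 0.15, 2.8, 0, 0]
    - [0, 0, 0, 0.1, 2.0, 0, 0]
    - [0, 0, 0, 0, 0, 0, 0]
    - [0, 0, 0, 0, 0, 0, 0]

```text
clock: 28.4
tcp_pos: [0.4851, 0.3404, 0.0994]
ee_rot: [-3.139, -0.003, 3.099]
ft_force: [-0.0, -1.1, -1.3]
gripper_width: 0.0115
```

Request:
send_rows:
  increments:
    - [0, 0, 0, 0, 0, 1.5, 0]
    - [0, 0, 0, 0, 0, 2.5, 0]
    - [0, 0, 0, 0, 0, 2.5, 0]
    - [0, 0, 0, 0, 0, 2.0, 0]
    - [0, 0, 0, 0, 0, 1.5, 0]
    - [0, 0, 0, 0, 0, 0.5, 0]
    - [0, 0, 0, 0, 0, 0, 0]
    - [0, 0, 0, 0, 0, 0, 0]

```text
clock: 29.07
tcp_pos: [0.4866, 0.3396, -0.0032]
ee_rot: [-3.141, -0.0, 3.096]
ft_force: [-0.0, 0.6, -1.7]
gripper_width: 0.0123
```

Request:
send_rows:
  increments:
    - [0, 0, 0, 0, 0, 0.8, 0]
    - [0, 0, 0, 0, 0, 0.5, 0]
    - [0, 0, 0, 0, 0, 0.25, 0]
    - [0, 0, 0, 0, 0, 0, 0]
    - [0, 0, 0, 0, 0, 0, 0.3]
    - [0, 0, 0, 0, 0, 0, 0.3]
    - [0, 0, 0, 0, 0, 0, 0.3]
    - [0, 0, 0, 0, 0, 0, 0.3]

```text
clock: 29.73
tcp_pos: [0.4867, 0.3405, -0.0183]
ee_rot: [3.141, 0.0, 3.097]
ft_force: [0.0, 0.1, -0.1]
gripper_width: 0.0273
```

Request:
send_rows:
  increments:
    - [0, 0, 0, 0, 0, -0.5, 0.3]
    - [0, 0, 0, 0, 0, -2, 0.3]
    - [0, 0, 0, 0, 0, -3, 0.4]
    - [0, 0, 0, 0, 0, -3.5, 0.45]
    - [0, 0, 0, 0, 0, -3.5, 0.45]
    - [0, 0, 0, 0, 0, -3.5, 0.45]
    - [0, 0, 0, 0, 0, -3.5, 0.45]
    - [0, 0, 0, 0, 0, -3.4, 0.45]

```text
clock: 30.4
tcp_pos: [0.4863, 0.3403, 0.2129]
ee_rot: [3.141, 0.001, 3.097]
ft_force: [-0.0, 0.3, -0.3]
gripper_width: 0.0417
```

Request:
send_rows:
  increments:
    - [0, 0, 0, 0.15, -1.5, 0, 0.45]
    - [0, 0, 0, 0.15, -2.7, 0, 0.45]
    - [0, 0, 0, 0.15, -3, 0, 0.45]
    - [0, 0, 0, 0.15, -3, 0, 0.45]
    - [0, 0, 0, 0.15, -3, 0, 0.45]
    - [0, 0, 0, 0.15, -3, 0, 0.45]
    - [0, 0, 0, 0.15, -3, 0, 0.45]
    - [0, 0, 0, 0.15, -3, 0, 0.45]

```text
clock: 31.07
tcp_pos: [0.4642, 0.1178, 0.2109]
ee_rot: [3.142, 0.001, 3.097]
ft_force: [0.2, -0.2, 0.8]
gripper_width: 0.0418
```

Request:
send_rows:
  increments:
    - [0, 0, 0, 0.15, -3, 0, 0.45]
    - [0, 0, 0, 0.15, -3, 0, 0.45]
    - [0, 0, 0, 0.15, -3, 0, 0.45]
    - [0, 0, 0, 0.15, -3, 0, 0.45]
    - [0, 0, 0, 0.15, -3, 0, 0.45]
    - [0, 0, 0, 0.15, -3, 0, 0.45]
    - [0, 0, 0, 0.15, -3, 0, 0.45]
    - [0, 0, 0, 0.15, -3, 0, 0.45]

```text
clock: 31.73
tcp_pos: [0.4415, -0.1215, 0.211]
ee_rot: [-3.141, 0.001, 3.097]
ft_force: [0.1, 0.5, 0.4]
gripper_width: 0.0418
```

Request:
send_rows:
  increments:
    - [0, 0, 0, 0.15, -3, 0, 0.45]
    - [0, 0, 0, 0.15, -3, 0, 0.45]
    - [0, 0, 0, 0.15, -3, 0, 0.45]
    - [0, 0, 0, 0.15, -3, 0, 0.45]
    - [0, 0, 0, 0, -1.5, 0, 0.45]
    - [0, 0, 0, 0, 0, 0, 0.45]
    - [0, 0, 0, 0, 0, 0, 0.45]
    - [0, 0, 0, 0, 0, 0, 0.45]

```text
clock: 32.4
tcp_pos: [0.4299, -0.254, 0.2105]
ee_rot: [3.141, 0.0, 3.097]
ft_force: [-0.8, -0.4, -0.9]
gripper_width: 0.0416
```

```bash
python3 look.py .471 -.252 .012 pics/w10.png; python3 - <<'E'
from h import *
im=read_camera("side");cv2.imwrite("pics/s10.png",im)
E
```

```text
tcp [ 0.4299 -0.254   0.2105] toolyaw-pi -0.04473398881813617 0.041641050261116475
L 0.12168575 W 44.948184967041016 yaw -0.17242561 rear [ 0.4518 -0.2497] tab [ 0.4695 -0.2528] centre [ 0.5109 -0.26  ]
```

Carrier2 measures 121.7 × 44.9 mm, unmoved: tab (0.4695, −0.2528), yaw −0.172. Grasping.

Request:
send_rows:
  increments:
    - [0, 0, 0.064, 0, 0, 1.5, 0.38]
    - [0, 0, 0.064, 0, 0, 3, 0.38]
    - [0, 0, 0, -1.3, 0.3, 3.5, 0.38]
    - [0, 0, 0, -1.3, 0.3, 3.5, 0.38]
    - [0, 0, 0, -1.3, 0.2, 3.5, 0.38]
    - [0, 0, 0, 0, 0, 3.5, 0.38]
    - [0, 0, 0, 0, 0, 2.0, 0.38]
    - [0, 0, 0, 0, 0, 0.5, 0.38]

```text
clock: 33.17
tcp_pos: [0.4668, -0.2501, -0.0044]
ee_rot: [3.138, -0.007, 2.971]
ft_force: [-0.4, -0.2, 0.6]
gripper_width: 0.035
```

Request:
send_rows:
  increments:
    - [0, 0, 0, 0, 0, 0, 0.38]
    - [0, 0, 0, 0, 0, 0, 0.38]
    - [0, 0, 0, 0, 0, 0, 0.38]
    - [0, 0, 0, 0, 0, 0, 0.38]
    - [0, 0, 0, 0, 0, 0, 0.38]

```text
clock: 33.58
tcp_pos: [0.4708, -0.2544, 0.0022]
ee_rot: [-3.14, 0.003, 2.969]
ft_force: [0.6, 0.2, 0.1]
gripper_width: 0.0354
```

Request:
send_rows:
  increments:
    - [0, 0, 0, 0, 0, 0.8, 0.38]
    - [0, 0, 0, 0, 0, 0.7, 0.38]
    - [0, 0, 0, 0, 0, 0.35, 0.38]
    - [0, 0, 0, 0, 0, 0, 0.38]
    - [0, 0, 0, 0, 0, 0, 0.38]
    - [0, 0, 0, 0, 0, 0, 0.38]
    - [0, 0, 0, 0, 0, 0, 0.38]

```text
clock: 34.17
tcp_pos: [0.4696, -0.2535, -0.0182]
ee_rot: [3.142, -0.0, 2.969]
ft_force: [0.1, 0.8, 0.2]
gripper_width: 0.0352
```

Request:
send_rows:
  increments:
    - [0, 0, 0, 0, 0, 0, 0]
    - [0, 0, 0, 0, 0, 0, 0]
    - [0, 0, 0, 0, 0, 0, 0]
    - [0, 0, 0, 0, 0, 0, 0]
    - [0, 0, 0, 0, 0, 0, 0]
    - [0, 0, 0, 0, 0, 0, 0]
    - [0, 0, 0, 0, 0, 0, 0]

```text
clock: 34.75
tcp_pos: [0.4697, -0.2536, -0.0181]
ee_rot: [-3.142, 0.0, 2.969]
ft_force: [-0.5, 1.2, 0.7]
gripper_width: 0.0119
```

Request:
send_rows:
  increments:
    - [0, 0, 0, 0, 0, -0.5, 0]
    - [0, 0, 0, 0, 0, -1.7, 0]
    - [0, 0, 0, 0, 0, -2.5, 0]
    - [0, 0, 0, 0, 0, -2.5, 0]
    - [0, 0, 0, 0, 0, -2, 0]
    - [0, 0, 0, 0, 0, -1, 0]
    - [0, 0, 0, 0, 0, 0, 0]
    - [0, 0, 0, 0, 0, 0, 0]

```text
clock: 35.42
tcp_pos: [0.4697, -0.2536, 0.0837]
ee_rot: [-3.141, 0.001, 2.969]
ft_force: [0.2, -0.2, -2.2]
gripper_width: 0.0118
```

Request:
send_rows:
  increments:
    - [0, 0, -0.0875, 0, 0.5, 0, 0]
    - [0, 0, -0.0875, 0, 1.0, 0, 0]
    - [0, 0, 0, -0.2, 2.6, 0, 0]
    - [0, 0, 0, -0.3, 2.6, 0, 0]
    - [0, 0, 0, -0.3, 2.6, 0, 0]
    - [0, 0, 0, -0.3, 2.6, 0, 0]
    - [0, 0, 0, -0.3, 2.6, 0, 0]
    - [0, 0, 0, -0.3, 2.6, 0, 0]

```text
clock: 36.08
tcp_pos: [0.4863, -0.0809, 0.0814]
ee_rot: [3.141, -0.004, -3.14]
ft_force: [0.1, 0.5, -1.2]
gripper_width: 0.0119
```

Request:
send_rows:
  increments:
    - [0, 0, 0, -0.3, 2.6, 0, 0]
    - [0, 0, 0, -0.3, 2.3, 0, 0]
    - [0, 0, 0, 0, 0.9, 1.0, 0]
    - [0, 0, 0, 0, 0, 1.5, 0]
    - [0, 0, 0, 0, 0, 1.0, 0]
    - [0, 0, 0, 0, 0, 0, 0]
    - [0, 0, 0, 0, 0, 0, 0]
    - [0, 0, 0, 0, 0, 0, 0]

```text
clock: 36.75
tcp_pos: [0.4936, -0.0252, 0.0486]
ee_rot: [3.142, -0.001, -3.14]
ft_force: [0.4, -0.7, -1.4]
gripper_width: 0.0117
```

```bash
cat > held.py <<'E'
# edges of held carrier's rear and of the bed front in the wrist view
from h import *
import sys
np.set_printoptions(precision=4,suppress=True)
s=r.sense();i=camera_info("wrist");im=read_camera("wrist")
cv2.imwrite(sys.argv[1],im)
print(s['tcp_pos'],(s['ee_rot'][2]%(2*np.pi))-np.pi,s['gripper_width'])
g=cv2.GaussianBlur(im[:,:,1],(3,3),0).astype(int)
rows=[]
for c in list(range(276,296,4))+list(range(348,370,4)):
    d=g[257:290,c]; k=np.argmax(d[2:]-d[:-2]); rows.append((c,258+k))
rows=np.array(rows);print(rows.tolist())
E
python3 held.py pics/w11.png
```

```text
[ 0.4936 -0.0252  0.0486] 0.0012391735405992144 0.01172608988615403
[[276, 274], [280, 274], [284, 273], [288, 273], [292, 274], [348, 274], [352, 274], [356, 274], [360, 274], [364, 274], [368, 274]]
```

The held carrier's rear edge is level, at row 274 right across. I'll correct y by +5 mm, lower and slide in.

Request:
send_rows:
  increments:
    - [0, 0, 0, 0, 0.5, 0.4, 0]
    - [0, 0, 0, 0, 0, 0.6, 0]
    - [0, 0, 0, 0, 0, 0.5, 0]
    - [0, 0, 0, 0, 0, 0.2, 0]
    - [0, 0, 0, 0, 0, 0, 0]
    - [0, 0, 0, 0, 0, 0, 0]

```text
clock: 37.3
tcp_pos: [0.4936, -0.0196, 0.0316]
ee_rot: [3.142, -0.0, -3.139]
ft_force: [-0.8, 0.5, -1.8]
gripper_width: 0.0116
```

Request:
send_rows:
  increments:
    - [0, 0, 0, -0.5, 0, 0, 0]
    - [0, 0, 0, -0.7, 0, 0, 0]
    - [0, 0, 0, -0.7, 0, 0, 0]
    - [0, 0, 0, -0.7, 0, 0, 0]
    - [0, 0, 0, -0.7, 0, 0, 0]

```text
clock: 37.72
tcp_pos: [0.5279, -0.0196, 0.0319]
ee_rot: [-3.142, 0.0, -3.139]
ft_force: [0.1, 0.5, -1.3]
gripper_width: 0.0116
```

Request:
send_rows:
  increments:
    - [0, 0, 0, -0.7, 0, 0, 0]
    - [0, 0, 0, -0.7, 0, 0, 0]
    - [0, 0, 0, -0.7, 0, 0, 0]
    - [0, 0, 0, -0.7, 0, 0, 0]
    - [0, 0, 0, -0.7, 0, 0, 0]
    - [0, 0, 0, -0.7, 0, 0, 0]
    - [0, 0, 0, -0.4, 0, 0, 0]

```text
clock: 38.3
tcp_pos: [0.5738, -0.0196, 0.0319]
ee_rot: [-3.141, 0.0, -3.14]
ft_force: [-0.1, -1.5, -0.6]
gripper_width: 0.0114
```

Request:
send_rows:
  increments:
    - [0, 0, 0, -0.2, 0, 0, 0]
    - [0, 0, 0, -0.1, 0, 0, 0]
    - [0, 0, 0, -0.1, 0, 0, 0]
    - [0, 0, 0, 0, 0, 0, 0]
    - [0, 0, 0, 0, 0, 0, 0]

```text
clock: 38.72
tcp_pos: [0.5768, -0.0195, 0.0318]
ee_rot: [-3.141, 0.0, -3.139]
ft_force: [-0.7, -1.5, -1.5]
gripper_width: 0.0119
```

Request:
send_rows:
  increments:
    - [0, 0, 0, -0.1, 0, 0, 0]
    - [0, 0, 0, -0.1, 0, 0, 0]
    - [0, 0, 0, 0, 0, 0, 0]
    - [0, 0, 0, 0, 0, 0, 0]

```text
clock: 39.05
tcp_pos: [0.5787, -0.0194, 0.0318]
ee_rot: [3.142, -0.0, -3.139]
ft_force: [-0.4, -0.6, -0.5]
gripper_width: 0.0118
```

Request:
send_rows:
  increments:
    - [0, 0, 0, -0.1, 0, 0, 0]
    - [0, 0, 0, 0, 0, 0, 0]
    - [0, 0, 0, 0, 0, 0, 0]

```text
clock: 39.3
tcp_pos: [0.5787, -0.0194, 0.0313]
ee_rot: [3.141, -0.002, -3.139]
ft_force: [-5.1, -1.2, 0.7]
gripper_width: 0.0116
```

Stop reached (−5 N at x = 0.5787). Releasing for about three seconds.

Request:
send_rows:
  increments:
    - [0, 0, 0, 0, 0, 0, 0.35]
    - [0, 0, 0, 0, 0, 0, 0.35]
    - [0, 0, 0, 0, 0, 0, 0.35]
    - [0, 0, 0, 0, 0, 0, 0.35]
    - [0, 0, 0, 0, 0, 0, 0.35]
    - [0, 0, 0, 0, 0, 0, 0.35]
    - [0, 0, 0, 0, 0, 0, 0.35]
    - [0, 0, 0, 0, 0, 0, 0.35]

```text
clock: 39.97
tcp_pos: [0.5798, -0.0194, 0.0318]
ee_rot: [3.142, 0.0, -3.139]
ft_force: [0.4, 0.1, 0.3]
gripper_width: 0.0325
```

Request:
send_rows:
  increments:
    - [0, 0, 0, 0, 0, 0, 0.35]
    - [0, 0, 0, 0, 0, 0, 0.35]
    - [0, 0, 0, 0, 0, 0, 0.35]
    - [0, 0, 0, 0, 0, 0, 0.35]
    - [0, 0, 0, 0, 0, 0, 0.35]
    - [0, 0, 0, 0, 0, 0, 0.35]
    - [0, 0, 0, 0, 0, 0, 0.35]
    - [0, 0, 0, 0, 0, 0, 0.35]

```text
clock: 40.63
tcp_pos: [0.5798, -0.0194, 0.0318]
ee_rot: [3.142, -0.0, -3.139]
ft_force: [-0.3, -0.1, -0.1]
gripper_width: 0.0321
```

Request:
send_rows:
  increments:
    - [0, 0, 0, 0, 0, 0, 0.35]
    - [0, 0, 0, 0, 0, 0, 0.35]
    - [0, 0, 0, 0, 0, 0, 0.35]
    - [0, 0, 0, 0, 0, 0, 0.35]
    - [0, 0, 0, 0, 0, 0, 0.35]
    - [0, 0, 0, 0, 0, 0, 0.35]
    - [0, 0, 0, 0, 0, 0, 0.35]
    - [0, 0, 0, 0, 0, 0, 0.35]

```text
clock: 41.3
tcp_pos: [0.5798, -0.0194, 0.0318]
ee_rot: [3.142, 0.0, -3.139]
ft_force: [0.3, -0.3, 0.1]
gripper_width: 0.0327
```

Request:
send_rows:
  increments:
    - [0, 0, 0, 0, 0, 0, 0.35]
    - [0, 0, 0, 0, 0, 0, 0.35]
    - [0, 0, 0, 0, 0, 0, 0.35]
    - [0, 0, 0, 0, 0, 0, 0.35]
    - [0, 0, 0, 0, 0, 0, 0.35]
    - [0, 0, 0, 0, 0, 0, 0.35]
    - [0, 0, 0, 0, 0, 0, 0.35]
    - [0, 0, 0, 0, 0, 0, 0.35]

```text
clock: 41.97
tcp_pos: [0.5798, -0.0194, 0.0318]
ee_rot: [-3.142, -0.0, -3.139]
ft_force: [0.4, -0.3, 0.3]
gripper_width: 0.0328
```

Request:
send_rows:
  increments:
    - [0, 0, 0, 0, 0, 0, 0.35]
    - [0, 0, 0, 0, 0, 0, 0.35]
    - [0, 0, 0, 0, 0, 0, 0.35]
    - [0, 0, 0, 0, 0, 0, 0.35]
    - [0, 0, 0, 0, 0, 0, 0.35]
    - [0, 0, 0, 0, 0, 0, 0.35]
    - [0, 0, 0, 0, 0, 0, 0.35]
    - [0, 0, 0, 0, 0, 0, 0.35]

```text
clock: 42.63
tcp_pos: [0.5798, -0.0194, 0.0318]
ee_rot: [-3.142, -0.0, -3.139]
ft_force: [-0.2, -0.7, -0.2]
gripper_width: 0.0325
```

```bash
cat >> held.py <<'E'
q=cast("wrist",rows,.061,i);print("rear edge x if home",np.median(q[:,0]))
E
python3 held.py pics/w12.png
```

```text
[ 0.5798 -0.0194  0.0318] 0.0021893219739141934 0.03253441183695768
[[276, 268], [280, 268], [284, 268], [288, 268], [292, 263], [348, 270], [352, 265], [356, 270], [360, 270], [364, 270], [368, 271]]
rear edge x if home 0.5614046047240491
```

Home is confirmed (rear edge at x = 0.561). Taking it out.

Request:
send_rows:
  increments:
    - [0, 0, 0, 0, 0, 0, 0]
    - [0, 0, 0, 0, 0, 0, 0]
    - [0, 0, 0, 0, 0, 0, 0]
    - [0, 0, 0, 0, 0, 0, 0]
    - [0, 0, 0, 0, 0, 0, 0]
    - [0, 0, 0, 0, 0, 0, 0]
    - [0, 0, 0, 0, 0, 0, 0]

```text
clock: 43.27
tcp_pos: [0.5798, -0.0196, 0.0318]
ee_rot: [-3.141, 0.0, -3.14]
ft_force: [0.9, -1.3, -0.4]
gripper_width: 0.0119
```

Request:
send_rows:
  increments:
    - [0, 0, 0, 0.6, 0, 0, 0]
    - [0, 0, 0, 1.2, 0, 0, 0]
    - [0, 0, 0, 1.5, 0, 0, 0]
    - [0, 0, 0, 1.5, 0, 0, 0]
    - [0, 0, 0, 1.5, 0, 0, 0]
    - [0, 0, 0, 1.3, 0, 0, 0]
    - [0, 0, 0, 0.9, 0, 0, 0]
    - [0, 0, 0, 0.4, 0, 0, 0]

```text
clock: 43.93
tcp_pos: [0.4897, -0.0194, 0.0319]
ee_rot: [3.141, -0.0, -3.139]
ft_force: [0.1, 0.7, -1.2]
gripper_width: 0.0113
```

Request:
send_rows:
  increments:
    - [0, 0, 0, 0, 0, -0.5, 0]
    - [0, 0, 0, 0, 0, -1.5, 0]
    - [0, 0, 0, 0, 0, -2.5, 0]
    - [0, 0, 0, 0, 0, -2, 0]
    - [0, 0, 0, 0, 0, -0.5, 0]
    - [0, 0, 0, 0, 0, 0, 0]
    - [0, 0, 0, 0, 0, 0, 0]

```text
clock: 44.52
tcp_pos: [0.4909, -0.0196, 0.1012]
ee_rot: [3.142, -0.0, -3.139]
ft_force: [-0.5, 0.3, -0.8]
gripper_width: 0.0118
```

Request:
send_rows:
  increments:
    - [0, 0, 0.0475, 0.1, 1.0, 0, 0]
    - [0, 0, 0, 0.15, 2.2, 0, 0]
    - [0, 0, 0, 0.2, 2.8, 0, 0]
    - [0, 0, 0, 0.2, 2.8, 0, 0]
    - [0, 0, 0, 0.2, 2.8, 0, 0]
    - [0, 0, 0, 0.2, 2.8, 0, 0]
    - [0, 0, 0, 0.2, 2.8, 0, 0]
    - [0, 0, 0, 0.2, 2.8, 0, 0]

```text
clock: 45.18
tcp_pos: [0.4834, 0.1818, 0.0995]
ee_rot: [-3.141, -0.003, 3.096]
ft_force: [-0.2, -0.1, -1.0]
gripper_width: 0.0118
```

Request:
send_rows:
  increments:
    - [0, 0, 0, 0.2, 2.8, 0, 0]
    - [0, 0, 0, 0.2, 2.8, 0, 0]
    - [0, 0, 0, 0.15, 2.8, 0, 0]
    - [0, 0, 0, 0, 1.8, 0, 0]
    - [0, 0, 0, 0, 0, 0, 0]
    - [0, 0, 0, 0, 0, 0, 0]

```text
clock: 45.68
tcp_pos: [0.4826, 0.2831, 0.0995]
ee_rot: [-3.14, -0.003, 3.098]
ft_force: [0.9, -0.9, -0.5]
gripper_width: 0.0115
```

Request:
send_rows:
  increments:
    - [0, 0, 0, 0, 0, 1.5, 0]
    - [0, 0, 0, 0, 0, 2.5, 0]
    - [0, 0, 0, 0, 0, 2.5, 0]
    - [0, 0, 0, 0, 0, 2.0, 0]
    - [0, 0, 0, 0, 0, 1.5, 0]
    - [0, 0, 0, 0, 0, 0.5, 0]
    - [0, 0, 0, 0, 0, 0, 0]
    - [0, 0, 0, 0, 0, 0, 0]

```text
clock: 46.35
tcp_pos: [0.4841, 0.2822, -0.0032]
ee_rot: [-3.141, -0.0, 3.095]
ft_force: [-0.5, 0.3, 0.3]
gripper_width: 0.0119
```

Request:
send_rows:
  increments:
    - [0, 0, 0, 0, 0, 0.8, 0]
    - [0, 0, 0, 0, 0, 0.5, 0]
    - [0, 0, 0, 0, 0, 0.25, 0]
    - [0, 0, 0, 0, 0, 0, 0]
    - [0, 0, 0, 0, 0, 0, 0.3]
    - [0, 0, 0, 0, 0, 0, 0.3]
    - [0, 0, 0, 0, 0, 0, 0.3]
    - [0, 0, 0, 0, 0, 0, 0.3]

```text
clock: 47.02
tcp_pos: [0.4843, 0.2831, -0.0183]
ee_rot: [3.141, 0.0, 3.096]
ft_force: [-0.7, -0.9, 0.6]
gripper_width: 0.0272
```

Request:
send_rows:
  increments:
    - [0, 0, 0, 0, 0, -0.5, 0.3]
    - [0, 0, 0, 0, 0, -2, 0.3]
    - [0, 0, 0, 0, 0, -3, 0.4]
    - [0, 0, 0, 0, 0, -3.5, 0.45]
    - [0, 0, 0, 0, 0, -3.5, 0.45]
    - [0, 0, 0, 0, 0, -3.5, 0.45]
    - [0, 0, 0, 0, 0, -3.5, 0.45]
    - [0, 0, 0, 0, 0, -3.4, 0.45]

```text
clock: 47.68
tcp_pos: [0.4839, 0.2829, 0.2129]
ee_rot: [3.141, 0.001, 3.096]
ft_force: [-0.1, -0.1, -0.3]
gripper_width: 0.0418
```

Request:
send_rows:
  increments:
    - [0, 0, 0, 0.15, -1.5, 0, 0.45]
    - [0, 0, 0, 0.15, -2.7, 0, 0.45]
    - [0, 0, 0, 0.15, -3, 0, 0.45]
    - [0, 0, 0, 0.15, -3, 0, 0.45]
    - [0, 0, 0, 0.15, -3, 0, 0.45]
    - [0, 0, 0, 0.15, -3, 0, 0.45]
    - [0, 0, 0, 0.15, -3, 0, 0.45]
    - [0, 0, 0, 0.15, -3, 0, 0.45]

```text
clock: 48.35
tcp_pos: [0.4616, 0.0604, 0.2109]
ee_rot: [3.142, 0.001, 3.097]
ft_force: [0.5, 0.2, 0.5]
gripper_width: 0.0421
```

Request:
send_rows:
  increments:
    - [0, 0, 0, 0.15, -3, 0, 0.45]
    - [0, 0, 0, 0.15, -3, 0, 0.45]
    - [0, 0, 0, 0.15, -3, 0, 0.45]
    - [0, 0, 0, 0.15, -3, 0, 0.45]
    - [0, 0, 0, 0.15, -3, 0, 0.45]
    - [0, 0, 0, 0.15, -3, 0, 0.45]
    - [0, 0, 0, 0.15, -3, 0, 0.45]
    - [0, 0, 0, 0.15, -3, 0, 0.45]

```text
clock: 49.02
tcp_pos: [0.4388, -0.179, 0.211]
ee_rot: [-3.141, 0.001, 3.096]
ft_force: [0.7, 0.9, -0.4]
gripper_width: 0.0418
```

Request:
send_rows:
  increments:
    - [0, 0, 0, 0.1, -3, 0, 0.45]
    - [0, 0, 0, 0.1, -3, 0, 0.45]
    - [0, 0, 0, 0.1, -3, 0, 0.45]
    - [0, 0, 0, 0, -3, 0, 0.45]
    - [0, 0, 0, 0, -1.5, 0, 0.45]
    - [0, 0, 0, 0, 0, 0, 0.45]
    - [0, 0, 0, 0, 0, 0, 0.45]
    - [0, 0, 0, 0, 0, 0, 0.45]

```text
clock: 49.68
tcp_pos: [0.4302, -0.3111, 0.2104]
ee_rot: [3.141, 0.0, 3.097]
ft_force: [0.5, 0.1, -0.5]
gripper_width: 0.0418
```

```bash
python3 look.py .474 -.320 .012 pics/w13.png
```

```text
tcp [ 0.4302 -0.3111  0.2104] toolyaw-pi -0.044970990253922594 0.04179428769526096
L 0.12192962 W 45.039100646972656 yaw -0.12471099 rear [ 0.4559 -0.3189] tab [ 0.4738 -0.3211] centre [ 0.5154 -0.3263]
```

Carrier3 measures 121.9 × 45.0 mm: tab (0.4738, −0.3211), yaw −0.125. Grasping.

Request:
send_rows:
  increments:
    - [0, 0, 0.08, 0, 0, 1.5, 0.38]
    - [0, 0, 0, -0.45, 0, 3, 0.38]
    - [0, 0, 0, -1.3, -0.15, 3.5, 0.38]
    - [0, 0, 0, -1.3, -0.15, 3.5, 0.38]
    - [0, 0, 0, -1.3, -0.15, 3.5, 0.38]
    - [0, 0, 0, 0, 0, 3.5, 0.38]
    - [0, 0, 0, 0, 0, 2.0, 0.38]
    - [0, 0, 0, 0, 0, 0.5, 0.38]

```text
clock: 50.4
tcp_pos: [0.4701, -0.3181, -0.0045]
ee_rot: [3.137, -0.007, 3.018]
ft_force: [-0.7, 0.7, 0.0]
gripper_width: 0.0351
```

Request:
send_rows:
  increments:
    - [0, 0, 0, 0, 0, 0, 0.38]
    - [0, 0, 0, 0, 0, 0, 0.38]
    - [0, 0, 0, 0, 0, 0, 0.38]
    - [0, 0, 0, 0, 0, 0.8, 0.38]
    - [0, 0, 0, 0, 0, 0.7, 0.38]
    - [0, 0, 0, 0, 0, 0.35, 0.38]
    - [0, 0, 0, 0, 0, 0, 0.38]
    - [0, 0, 0, 0, 0, 0, 0.38]

```text
clock: 51.07
tcp_pos: [0.4722, -0.3219, -0.0186]
ee_rot: [3.141, -0.001, 3.016]
ft_force: [-0.3, -0.1, 0.3]
gripper_width: 0.0351
```

Request:
send_rows:
  increments:
    - [0, 0, 0, 0, 0, 0, 0.38]
    - [0, 0, 0, 0, 0, 0, 0.38]

```text
clock: 51.23
tcp_pos: [0.4728, -0.3223, -0.0179]
ee_rot: [-3.141, 0.0, 3.016]
ft_force: [0.4, -0.9, 0.7]
gripper_width: 0.0351
```

Request:
send_rows:
  increments:
    - [0, 0, 0, 0, 0.05, 0, 0]
    - [0, 0, 0, 0, 0, 0, 0]
    - [0, 0, 0, 0, 0, 0, 0]
    - [0, 0, 0, 0, 0, 0, 0]
    - [0, 0, 0, 0, 0, 0, 0]
    - [0, 0, 0, 0, 0, 0, 0]
    - [0, 0, 0, 0, 0, 0, 0]

```text
clock: 51.82
tcp_pos: [0.4727, -0.3217, -0.0181]
ee_rot: [-3.142, 0.0, 3.016]
ft_force: [-1.1, 0.4, 0.8]
gripper_width: 0.0115
```

Request:
send_rows:
  increments:
    - [0, 0, 0, 0, 0, -0.5, 0]
    - [0, 0, 0, 0, 0, -1.7, 0]
    - [0, 0, 0, 0, 0, -2.5, 0]
    - [0, 0, 0, 0, 0, -2.5, 0]
    - [0, 0, 0, 0, 0, -2, 0]
    - [0, 0, 0, 0, 0, -1, 0]
    - [0, 0, 0, 0, 0, 0, 0]
    - [0, 0, 0, 0, 0, 0, 0]

```text
clock: 52.48
tcp_pos: [0.4728, -0.3217, 0.0837]
ee_rot: [-3.141, 0.0, 3.016]
ft_force: [0.2, -0.4, -2.3]
gripper_width: 0.0117
```

Request:
send_rows:
  increments:
    - [0, 0, -0.064, 0, 0.5, 0, 0]
    - [0, 0, -0.064, 0, 1.0, 0, 0]
    - [0, 0, 0, -0.2, 2.6, 0, 0]
    - [0, 0, 0, -0.2, 2.6, 0, 0]
    - [0, 0, 0, -0.2, 2.6, 0, 0]
    - [0, 0, 0, -0.2, 2.6, 0, 0]
    - [0, 0, 0, -0.2, 2.6, 0, 0]
    - [0, 0, 0, -0.2, 2.6, 0, 0]

```text
clock: 53.15
tcp_pos: [0.4838, -0.1488, 0.0813]
ee_rot: [3.14, -0.003, -3.139]
ft_force: [0.5, 0.3, -0.8]
gripper_width: 0.0116
```

Request:
send_rows:
  increments:
    - [0, 0, 0, -0.2, 2.6, 0, 0]
    - [0, 0, 0, -0.2, 2.6, 0, 0]
    - [0, 0, 0, -0.2, 2.6, 0, 0]
    - [0, 0, 0, -0.2, 2.6, 0, 0]
    - [0, 0, 0, -0.1, 1.9, 0, 0]
    - [0, 0, 0, 0, 0.9, 0, 0]
    - [0, 0, 0, 0, 0, 0, 0]
    - [0, 0, 0, 0, 0, 0, 0]

```text
clock: 53.82
tcp_pos: [0.4933, -0.0188, 0.0826]
ee_rot: [-3.141, -0.002, -3.138]
ft_force: [-0.6, -0.3, -0.5]
gripper_width: 0.0119
```

Request:
send_rows:
  increments:
    - [0, 0, 0, 0, 0, 1.0, 0]
    - [0, 0, 0, 0, 0, 1.5, 0]
    - [0, 0, 0, 0, 0, 1.0, 0]
    - [0, 0, 0, 0, 0, 0, 0]
    - [0, 0, 0, 0, 0, 0, 0]
    - [0, 0, 0, 0, 0, 0, 0]

```text
clock: 54.32
tcp_pos: [0.4942, -0.0191, 0.049]
ee_rot: [-3.142, -0.0, -3.14]
ft_force: [-0.7, 0.1, -0.2]
gripper_width: 0.0119
```

```bash
python3 held.py pics/w14.png
```

```text
[ 0.4942 -0.0191  0.049 ] 0.0019837655841805635 0.011854871001789183
[[276, 276], [280, 276], [284, 276], [288, 276], [292, 276], [348, 276], [352, 276], [356, 276], [360, 276], [364, 276], [368, 276]]
rear edge x if home 0.48639694100885944
```

Request:
send_rows:
  increments:
    - [0, 0, 0, 0, -0.05, 0.4, 0]
    - [0, 0, 0, 0, 0, 0.6, 0]
    - [0, 0, 0, 0, 0, 0.5, 0]
    - [0, 0, 0, 0, 0, 0.25, 0]
    - [0, 0, 0, 0, 0, 0, 0]
    - [0, 0, 0, 0, 0, 0, 0]

```text
clock: 54.87
tcp_pos: [0.494, -0.0191, 0.031]
ee_rot: [3.142, -0.0, -3.139]
ft_force: [-0.0, -0.7, -1.5]
gripper_width: 0.0116
```

Request:
send_rows:
  increments:
    - [0, 0, 0, -0.5, 0, 0, 0]
    - [0, 0, 0, -0.7, 0, 0, 0]
    - [0, 0, 0, -0.7, 0, 0, 0]
    - [0, 0, 0, -0.7, 0, 0, 0]
    - [0, 0, 0, -0.7, 0, 0, 0]

```text
clock: 55.28
tcp_pos: [0.5281, -0.019, 0.0313]
ee_rot: [-3.142, 0.0, -3.139]
ft_force: [1.0, 0.2, -0.9]
gripper_width: 0.0116
```

Request:
send_rows:
  increments:
    - [0, 0, 0, -0.7, 0, 0, 0]
    - [0, 0, 0, -0.7, 0, 0, 0]
    - [0, 0, 0, -0.7, 0, 0, 0]
    - [0, 0, 0, -0.7, 0, 0, 0]
    - [0, 0, 0, -0.7, 0, 0, 0]
    - [0, 0, 0, -0.7, 0, 0, 0]
    - [0, 0, 0, -0.4, 0, 0, 0]

```text
clock: 55.87
tcp_pos: [0.5742, -0.0191, 0.0314]
ee_rot: [-3.141, 0.0, -3.139]
ft_force: [0.3, -1.2, -1.0]
gripper_width: 0.0116
```

Request:
send_rows:
  increments:
    - [0, 0, 0, -0.2, 0, 0, 0]
    - [0, 0, 0, -0.1, 0, 0, 0]
    - [0, 0, 0, 0, 0, 0, 0]
    - [0, 0, 0, 0, 0, 0, 0]

```text
clock: 56.2
tcp_pos: [0.5761, -0.019, 0.0314]
ee_rot: [-3.141, 0.0, -3.139]
ft_force: [-0.1, -1.6, -1.6]
gripper_width: 0.0119
```

Request:
send_rows:
  increments:
    - [0, 0, 0, -0.1, 0, 0, 0]
    - [0, 0, 0, -0.1, 0, 0, 0]
    - [0, 0, 0, 0, 0, 0, 0]
    - [0, 0, 0, 0, 0, 0, 0]

```text
clock: 56.53
tcp_pos: [0.5774, -0.0189, 0.031]
ee_rot: [3.142, -0.001, -3.139]
ft_force: [-3.5, -1.9, -0.0]
gripper_width: 0.0115
```

Request:
send_rows:
  increments:
    - [0, 0, 0, -0.1, 0, 0, 0]
    - [0, 0, 0, 0, 0, 0, 0]
    - [0, 0, 0, 0, 0, 0, 0]

```text
clock: 56.78
tcp_pos: [0.5774, -0.0189, 0.0309]
ee_rot: [3.142, -0.004, -3.139]
ft_force: [-9.2, -1.2, 3.4]
gripper_width: 0.012
```

Request:
send_rows:
  increments:
    - [0, 0, 0, 0, 0, 0, 0.35]
    - [0, 0, 0, 0, 0, 0, 0.35]
    - [0, 0, 0, 0, 0, 0, 0.35]
    - [0, 0, 0, 0, 0, 0, 0.35]
    - [0, 0, 0, 0, 0, 0, 0.35]
    - [0, 0, 0, 0, 0, 0, 0.35]
    - [0, 0, 0, 0, 0, 0, 0.35]
    - [0, 0, 0, 0, 0, 0, 0.35]

```text
clock: 57.45
tcp_pos: [0.5792, -0.0189, 0.0313]
ee_rot: [3.142, 0.0, -3.139]
ft_force: [-0.2, 0.0, 0.3]
gripper_width: 0.0324
```

Request:
send_rows:
  increments:
    - [0, 0, 0, 0, 0, 0, 0.35]
    - [0, 0, 0, 0, 0, 0, 0.35]
    - [0, 0, 0, 0, 0, 0, 0.35]
    - [0, 0, 0, 0, 0, 0, 0.35]
    - [0, 0, 0, 0, 0, 0, 0.35]
    - [0, 0, 0, 0, 0, 0, 0.35]
    - [0, 0, 0, 0, 0, 0, 0.35]
    - [0, 0, 0, 0, 0, 0, 0.35]

```text
clock: 58.12
tcp_pos: [0.5792, -0.0189, 0.0313]
ee_rot: [-3.142, 0.0, -3.139]
ft_force: [-0.3, 0.1, 0.1]
gripper_width: 0.0327
```

Request:
send_rows:
  increments:
    - [0, 0, 0, 0, 0, 0, 0.35]
    - [0, 0, 0, 0, 0, 0, 0.35]
    - [0, 0, 0, 0, 0, 0, 0.35]
    - [0, 0, 0, 0, 0, 0, 0.35]
    - [0, 0, 0, 0, 0, 0, 0.35]
    - [0, 0, 0, 0, 0, 0, 0.35]
    - [0, 0, 0, 0, 0, 0, 0.35]
    - [0, 0, 0, 0, 0, 0, 0.35]

```text
clock: 58.78
tcp_pos: [0.5792, -0.0189, 0.0313]
ee_rot: [-3.142, 0.0, -3.139]
ft_force: [0.0, 0.4, 0.7]
gripper_width: 0.0327
```

Request:
send_rows:
  increments:
    - [0, 0, 0, 0, 0, 0, 0.35]
    - [0, 0, 0, 0, 0, 0, 0.35]
    - [0, 0, 0, 0, 0, 0, 0.35]
    - [0, 0, 0, 0, 0, 0, 0.35]
    - [0, 0, 0, 0, 0, 0, 0.35]
    - [0, 0, 0, 0, 0, 0, 0.35]
    - [0, 0, 0, 0, 0, 0, 0.35]
    - [0, 0, 0, 0, 0, 0, 0.35]

```text
clock: 59.45
tcp_pos: [0.5791, -0.0189, 0.0313]
ee_rot: [3.142, -0.0, -3.139]
ft_force: [0.4, 0.4, 0.3]
gripper_width: 0.0327
```

Request:
send_rows:
  increments:
    - [0, 0, 0, 0, 0, 0, 0.35]
    - [0, 0, 0, 0, 0, 0, 0.35]
    - [0, 0, 0, 0, 0, 0, 0.35]
    - [0, 0, 0, 0, 0, 0, 0.35]
    - [0, 0, 0, 0, 0, 0, 0.35]
    - [0, 0, 0, 0, 0, 0, 0.35]
    - [0, 0, 0, 0, 0, 0, 0.35]
    - [0, 0, 0, 0, 0, 0, 0.35]

```text
clock: 60.12
tcp_pos: [0.5792, -0.0189, 0.0313]
ee_rot: [-3.142, -0.0, -3.139]
ft_force: [-0.1, -0.4, -0.6]
gripper_width: 0.0327
```

```bash
python3 held.py pics/w15.png
```

```text
[ 0.5792 -0.0189  0.0313] 0.002679661225945207 0.03271180397839901
[[276, 269], [280, 269], [284, 269], [288, 269], [292, 270], [348, 271], [352, 272], [356, 272], [360, 271], [364, 272], [368, 272]]
rear edge x if home 0.5617971324014783
```

Carrier3 is home (rear edge at x = 0.562). Taking it out.

Request:
send_rows:
  increments:
    - [0, 0, 0, 0, 0, 0, 0]
    - [0, 0, 0, 0, 0, 0, 0]
    - [0, 0, 0, 0, 0, 0, 0]
    - [0, 0, 0, 0, 0, 0, 0]
    - [0, 0, 0, 0, 0, 0, 0]
    - [0, 0, 0, 0, 0, 0, 0]
    - [0, 0, 0, 0, 0, 0, 0]

```text
clock: 60.75
tcp_pos: [0.5792, -0.0191, 0.0313]
ee_rot: [-3.141, 0.0, -3.139]
ft_force: [0.9, -1.2, -0.3]
gripper_width: 0.0116
```

Request:
send_rows:
  increments:
    - [0, 0, 0, 0.6, 0, 0, 0]
    - [0, 0, 0, 1.2, 0, 0, 0]
    - [0, 0, 0, 1.5, 0, 0, 0]
    - [0, 0, 0, 1.5, 0, 0, 0]
    - [0, 0, 0, 1.5, 0, 0, 0]
    - [0, 0, 0, 1.3, 0, 0, 0]
    - [0, 0, 0, 0.9, 0, 0, 0]
    - [0, 0, 0, 0.4, 0, 0, 0]

```text
clock: 61.42
tcp_pos: [0.489, -0.0189, 0.0313]
ee_rot: [3.141, -0.0, -3.139]
ft_force: [-0.3, 0.5, -1.1]
gripper_width: 0.0119
```

Request:
send_rows:
  increments:
    - [0, 0, 0, 0, 0, -0.5, 0]
    - [0, 0, 0, 0, 0, -1.5, 0]
    - [0, 0, 0, 0, 0, -2.5, 0]
    - [0, 0, 0, 0, 0, -2, 0]
    - [0, 0, 0, 0, 0, -0.5, 0]
    - [0, 0, 0, 0, 0, 0, 0]
    - [0, 0, 0, 0, 0, 0, 0]

```text
clock: 62.0
tcp_pos: [0.4902, -0.0191, 0.1007]
ee_rot: [3.142, -0.0, -3.139]
ft_force: [-0.7, 1.0, -1.7]
gripper_width: 0.0119
```

Request:
send_rows:
  increments:
    - [0, 0, 0.0475, 0.1, 1.0, 0, 0]
    - [0, 0, 0, 0.2, 2.2, 0, 0]
    - [0, 0, 0, 0.2, 2.8, 0, 0]
    - [0, 0, 0, 0.2, 2.8, 0, 0]
    - [0, 0, 0, 0.2, 2.8, 0, 0]
    - [0, 0, 0, 0.2, 2.8, 0, 0]
    - [0, 0, 0, 0.2, 2.8, 0, 0]
    - [0, 0, 0, 0.2, 2.8, 0, 0]

```text
clock: 62.67
tcp_pos: [0.4821, 0.1823, 0.099]
ee_rot: [-3.141, -0.003, 3.097]
ft_force: [0.6, 0.4, -1.1]
gripper_width: 0.0116
```

Request:
send_rows:
  increments:
    - [0, 0, 0, 0.2, 2.8, 0, 0]
    - [0, 0, 0, 0.2, 1.6, 0, 0]
    - [0, 0, 0, 0, 0, 0, 0]
    - [0, 0, 0, 0, 0, 0, 0]
    - [0, 0, 0, 0, 0, 0, 0]

```text
clock: 63.08
tcp_pos: [0.4808, 0.2246, 0.0998]
ee_rot: [-3.14, -0.002, 3.097]
ft_force: [-0.1, -0.3, -0.7]
gripper_width: 0.012
```

Request:
send_rows:
  increments:
    - [0, 0, 0, 0, 0, 1.5, 0]
    - [0, 0, 0, 0, 0, 2.5, 0]
    - [0, 0, 0, 0, 0, 2.5, 0]
    - [0, 0, 0, 0, 0, 2.0, 0]
    - [0, 0, 0, 0, 0, 1.5, 0]
    - [0, 0, 0, 0, 0, 0.5, 0]
    - [0, 0, 0, 0, 0, 0, 0]
    - [0, 0, 0, 0, 0, 0, 0]

```text
clock: 63.75
tcp_pos: [0.4819, 0.2248, -0.0033]
ee_rot: [-3.141, -0.0, 3.096]
ft_force: [0.9, -0.4, -1.3]
gripper_width: 0.012
```

Releasing it, then backing up and away for a final look.

Request:
send_rows:
  increments:
    - [0, 0, 0, 0, 0.1, 0.8, 0]
    - [0, 0, 0, 0, 0, 0.5, 0]
    - [0, 0, 0, 0, 0, 0.25, 0]
    - [0, 0, 0, 0, 0, 0, 0]
    - [0, 0, 0, 0, 0, 0, 0.3]
    - [0, 0, 0, 0, 0, 0, 0.3]
    - [0, 0, 0, 0, 0, 0, 0.3]
    - [0, 0, 0, 0, 0, 0, 0.3]

```text
clock: 64.42
tcp_pos: [0.4819, 0.2266, -0.0189]
ee_rot: [3.141, 0.001, 3.097]
ft_force: [0.2, -1.5, 0.1]
gripper_width: 0.0272
```

Request:
send_rows:
  increments:
    - [0, 0, 0, 0, 0, -0.5, 0.3]
    - [0, 0, 0, 0, 0, -2, 0.3]
    - [0, 0, 0, 0, 0, -3, 0.4]
    - [0, 0, 0, 0, 0, -3.5, 0.45]
    - [0, 0, 0, 0, 0, -3.5, 0.45]
    - [0, 0, 0, 0, 0, -3.5, 0.45]
    - [0, 0, 0, 0, 0, -3.5, 0.45]
    - [0, 0, 0, 0, 0, -3.5, 0.45]

```text
clock: 65.08
tcp_pos: [0.4814, 0.2264, 0.2132]
ee_rot: [3.141, 0.001, 3.097]
ft_force: [-0.5, -0.3, 0.8]
gripper_width: 0.042
```

Request:
send_rows:
  increments:
    - [0, 0, 0, 1, 1, -3, 0.45]
    - [0, 0, 0, 1, 1.5, -2, 0.45]
    - [0, 0, 0, 1, 2, 0, 0.45]
    - [0, 0, 0, 1, 2, 0, 0.45]
    - [0, 0, 0, 0.5, 1, 0, 0.45]
    - [0, 0, 0, 0, 0, 0, 0.45]
    - [0, 0, 0, 0, 0, 0, 0.45]
    - [0, 0, 0, 0, 0, 0, 0.45]

```text
clock: 65.75
tcp_pos: [0.4403, 0.3025, 0.2605]
ee_rot: [-3.141, -0.0, 3.097]
ft_force: [-1.5, -0.6, -0.9]
gripper_width: 0.042
```

```bash
python3 - <<'E'
from h import *
s=r.sense();print(s['clock'],s['tcp_pos'],s['ft_force'])
i=camera_info("wrist");np.save("i16.npy",i,allow_pickle=True);im=read_camera("wrist")
t=np.array([.5278,.3098]);ex=np.array([.999,-.045]);ey=np.array([.045,.999])
for k in range(-1,2,2):
  for l in range(-1,2,2):
    p=proj("wrist",[np.r_[t+k*.095*ex+l*.128*ey,.014]],i)[0];cv2.circle(im,(int(p[0]),int(p[1])),3,(0,0,255),-1)
sd=read_camera("side")
cv2.imwrite("pics/w16.png",np.hstack([cv2.resize(im,(400,300)),cv2.resize(sd,(400,300))]))
E
```

```text
65.75 [0.44028412 0.30251274 0.26045269] [-1.45020641 -0.55188944 -0.91666188]
```

View pics/w16.png

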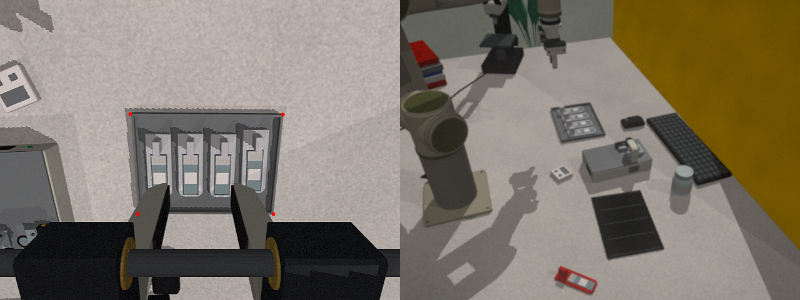

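All four carriers lie flat in the tray, between columns 140 and 270 of the left half. The pad and reader are empty, the bystanders are in place, and the gripper is clear. Handing in.

```bash
python3 -c "
from bench import r
print(r.hand_in())"
```

```text
the job is handed in; nothing more can be done
None
```

I laid carrier0 in the tray, then read carriers 1, 2 and 3 in that order and laid each in the tray. Place 4 on the pad was empty. I handed in at about 66 s of the 210 s allowed; no verdict was reported.

**Reads:** I pushed each carrier home until it pressed on the end stop (5–10 N) and released it for about 3 s. While released, the rear edge measured x = 0.560–0.562 m, against 0.5605 m for carrier0 at home. The switch tripping was only judged by eye on carrier1, where one picture showed the roller lever pushed aside.

**Final check:** In the last pictures all four carriers lie flat in the tray, the pad and reader are empty, and the jar, mouse and timer look untouched. The gripper is raised clear.

**What failed or disagreed:**
- **First grasp:** My first grasp of carrier0 closed on nothing. Pictures and a slow descent showed the real finger tips sit about 35 mm above the reported TCP, so I allowed for that from then on.
- **First overhead view:** Its y positions were about 3.5 mm off from the closer look, so I measured again from closer.
- **Knock and grip slackening:** I noticed neither.
- **Picture budget:** I viewed 15 pictures against a budget of 14.

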